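# Load the press feeder, sort out the rattling cartridge

### The arm

A 6-joint arm with a two-finger parallel gripper is mounted at the origin on the work surface. World frame = base frame: x ahead of the robot, y to its left, z up, the work surface at z = 0. Lengths are in m, angles in rad, forces in N, time in s.
With the tool pointing down it reaches from about 0.25 to 0.725 m from the base axis. Payload 9.7 kg.
Tool frame: the origin (TCP) lies midway between the tips of the shut fingers; the grasp point (between the pads) lies 19 mm behind it; z points along the fingers, y is the line along which they close (so a half turn about z gives the same grasp; the last joint's range is limited). The gripper opens to 85 mm and grips with 20 to 120 N. Pads are 22 mm wide; open, the fingers measure 114 mm over their backs; the gripper's body (76 mm by 85 mm) begins 54 mm behind the grasp point. The pads swing forward as they close: fully open they stand 13 mm farther back than shut.
Start: joints at [-1.147, 0.087, 0.176, 1.66, 0, 1.571], TCP at [0.226, -0.501, 0.231] pointing down, gripper open.
Joint ranges: [-3.13, 3.13], [-0.85, 1.81], [-1.15, 1.24], [-2.2, 2.28], [-1.44, 1.52], [-3.14, 3.14]. Speed limits (rad/s): [2.22, 2.22, 2.57, 3.14, 3.14, 3.14].

### API

Orientations are given as a 3x3 rotation matrix whose columns are the frame's x, y, z axes.
In Python, from plant import ctrl gives the robot as it stands.
- The arm moves only by the tool servo_tool, never from a script. Its argument "rows" is a list of rows, each an object of numbers: "tx", "ty", "tz": the shift along the tool's x, y, z in m; "wx", "wy", "wz": the turn, a rotation vector about the tool's x, y, z in rad. In form: [{"tx": .., "ty": .., "tz": .., "wx": .., "wy": .., "wz": ..}, ...]. A call has 1 to 5 rows; each row is the pose to reach, as a shift and turn from the pose commanded when the call began, along the tool's axes at that moment; what a row does not reach only later rows make up. A row lasts 1/12 s, in which the tool goes at most 41.7 mm and 7.16 degrees, less where a joint would pass 70% of its speed; a pose out of reach is approached as far as the arm can. A call with a gripper value outside its range is refused whole. "jaw" is the opening, from -1 (shut) to 1 (fully open), set as the call begins (left out, the last holds). The fingers move at their own pace and stop on an object; "grip_force" is the grip in N (left out, the last holds). Time passes only in rows, so rows that repeat a pose let the fingers close. It gives the time, the measured TCP pose, the force, the opening and the grip force at its end, in the units of the state.
- ctrl.read_state(): the state, without advancing time (a new reading comes with each control period).
- ctrl.grab_frame(name): name is "side" or "top" or "wrist"; returns a dict with "image" (384x512x3 uint8, red, green, blue), "vfov" (degrees; the focal length in pixels is half the picture's height over the tangent of half this angle, whatever the lens; pixels are square), "cx", "cy" (the principal point, pixels), "rvec" (rotation vector, rad) and "tvec" (3), from world to camera coordinates, as OpenCV has them; the wrist camera has in their place "tool_from_camera" (4x4, takes a point from camera to tool coordinates, whose origin is the TCP and whose axes are the flange's). Camera axes: x right, y down, z forward; pixel columns grow to the right and rows downward; lengths in m; the calibration is good to about 2 mm. The wrist camera is an equidistant fisheye: a pixel r from the principal point sees the ray r / f radians off the axis. A picture is of the moment at which its call begins: read the wrist's pose just before it. There is no depth.
- ctrl.hand_in(): hands the job in; it is judged then, once.
The state is a dict: "clock": time; "q": joint angles; "dq": joint speeds; "effort": joint torques, N m; "ee_pos": TCP position; "eef_rot": TCP orientation; "ft_force": force on the tool from outside, world axes, zero at the start; "torque": the same for the moment, N m; "grip_width": opening from 0.0 (shut) to 1.0 (fully open); "grip_force": force on a finger pad.
Only numpy, scipy, OpenCV 4.12 (cv2) and the standard library are available. Lean on these libraries where they do the work, as an engineer would, in place of code of your own. Each camera call takes 0.05 s, during which the arm holds its last target. There are 200 camera calls.

### The job

Three sealed cartridges lie in the green stand; one of them has a loose plug inside. Tilt cartridges to feel which one shifts, load the two sound ones end to end into the sloping tube of the press feeder so that they slide down against the stop one behind the other, and lay the rattler gently in the red tray. Never let the rattler into the tube, and leave everything else on the bench where it is.

Things in the scene. Friction and masses are not known exactly. Their poses are not given: they have to be found in the camera images.
- cartridge_1_mid (a point): centre of a sealed aluminium cartridge with blue ends, an octagonal bar 36 mm across flats, 100 mm long, about 0.4 kg; x axis = its long axis, ends alike. All look the same; any one of the three is the bad one. The two sound ones are balanced about the middle; in the bad one a loose 0.26 kg plug slides up to 29 mm either way: tilted 20 degrees or more it runs to the low end, stays there when levelled and, held by the middle, turns the hand with about 0.07 Nm
- cartridge_2_mid (a point): centre of a sealed aluminium cartridge with blue ends, an octagonal bar 36 mm across flats, 100 mm long, about 0.4 kg; x axis = its long axis, ends alike. All look the same; any one of the three is the bad one. The two sound ones are balanced about the middle; in the bad one a loose 0.26 kg plug slides up to 29 mm either way: tilted 20 degrees or more it runs to the low end, stays there when levelled and, held by the middle, turns the hand with about 0.07 Nm
- cartridge_3_mid (a point): centre of a sealed aluminium cartridge with blue ends, an octagonal bar 36 mm across flats, 100 mm long, about 0.4 kg; x axis = its long axis, ends alike. All look the same; any one of the three is the bad one. The two sound ones are balanced about the middle; in the bad one a loose 0.26 kg plug slides up to 29 mm either way: tilted 20 degrees or more it runs to the low end, stays there when levelled and, held by the middle, turns the hand with about 0.07 Nm
- stand: green cartridge stand, 110 x 212 mm, fixed. Origin at the centre of its underside, on the table. Cartridges start in its three V nests, axes along its x, at y = -76, 0, +76 mm, hold the cartridge axes 45 mm above the table, centres at x = 0. The V supports stand 29 to 43 mm either side of a cartridge's middle and reach 40 mm up; between them fingers have room down to the 12 mm thick base plate
- tube: sloping feeder tube, fixed, 30 degrees. Origin on the tube axis at the stop face at the low end, 45 mm above the table; x = tube axis, up the slope; z = square to it, upward; y = level, across. x 0 to 205 mm: slotted aluminium tube, 48 mm wide, top at z = 24 mm, orange cheeks at its mouth, 2 mm play. Cartridges in it end with centres at x = 50 and 150 mm. Above it: the open loading port
- port (a point): middle of the open loading port at x = 270 mm on the tube axis, axes as the tube's. The port (tube x 205 to 335 mm) is a white slippery V channel, its upper end 213 mm above the table; a cartridge laid in it along x has its axis on the tube axis. Channel 36 mm wide, top at z = -11 mm: fingertips may straddle a cartridge to z = -13 mm. Let go within 10 mm of here it slides down by itself
- tray: red open reject tray, fixed, outside 130 (x) x 160 (y) x 40 (z) mm, walls and floor 4 mm thick. Origin at the centre of its underside, on the table. A cartridge fits lying along its y

How it is judged:
On the way:
1. a sound cartridge lies in the tube against the stop (((x of insert_a in the frame of tube between 0.043 and 0.057 m and y of insert_a in the frame of tube between -0.008 and 0.008 m and z of insert_a in the frame of tube between -0.008 and 0.008 m and angle between the x axis of insert_a and the x axis of tube, either way round below 0.1 rad) or (x of insert_c in the frame of tube between 0.043 and 0.057 m and y of insert_c in the frame of tube between -0.008 and 0.008 m and z of insert_c in the frame of tube between -0.008 and 0.008 m and angle between the x axis of insert_c and the x axis of tube, either way round below 0.1 rad))), for 0.2 s.
At the end, for the whole second after the job is handed in: Both sound cartridges (hidden fillings insert_a, insert_c) lie in the tube in either order, centres 50 mm (within 7) and 150 mm (within 10) from the stop, within 8 mm of its axis; the rattler (hidden plug insert_b) lies flat in the red tray; all at rest. Any cartridge may be the rattler (((x of insert_a in the frame of tube between 0.043 and 0.057 m and y of insert_a in the frame of tube between -0.008 and 0.008 m and z of insert_a in the frame of tube between -0.008 and 0.008 m and angle between the x axis of each of insert_a, insert_c and the x axis of tube, either way round below 0.1 rad and x of insert_c in the frame of tube between 0.14 and 0.16 m and y of insert_c in the frame of tube between -0.008 and 0.008 m and z of insert_c in the frame of tube between -0.008 and 0.008 m) or (x of insert_c in the frame of tube between 0.043 and 0.057 m and y of insert_c in the frame of tube between -0.008 and 0.008 m and z of insert_c in the frame of tube between -0.008 and 0.008 m and angle between the x axis of each of insert_c, insert_a and the x axis of tube, either way round below 0.1 rad and x of insert_a in the frame of tube between 0.14 and 0.16 m and y of insert_a in the frame of tube between -0.008 and 0.008 m and z of insert_a in the frame of tube between -0.008 and 0.008 m)) and x of insert_b in the frame of tray between -0.064 and 0.064 m and y of insert_b in the frame of tray between -0.079 and 0.079 m and height (world z) of insert_b below 0.035 m and angle between insert_b's own x axis and vertical above 1.3 rad and linear speed of each of cartridge_1, cartridge_2, cartridge_3 below 0.02 m/s); the robot touches nothing.
It fails at once if the rattling cartridge has entered the covered tube (x of insert_b in the frame of tube between -0.05 and 0.2 m and y of insert_b in the frame of tube between -0.015 and 0.015 m and z of insert_b in the frame of tube between -0.012 and 0.012 m).
It fails at once if the rattler was dropped into the tray from more than about 40 mm (x of insert_b in the frame of tray between -0.064 and 0.064 m and y of insert_b in the frame of tray between -0.079 and 0.079 m and height (world z) of insert_b below 0.06 m and linear speed of insert_b above 0.9 m/s).
It fails at once if a bystander on the bench was moved more than 30 mm (distance of any of model, articulator, spray, cup, jar, brush, knife from where it was at the start of the episode above 0.03 m).
It also fails if it takes over 72 s, if anything falls off the work surface, if the arm or the gripper's body presses on something with over 40 N, if the wrist force passes 120 N, or if a joint passes its speed limit or range.

## Working session

There is one attempt and no reset: what is moved stays moved. The work goes in short steps, Python scripts to look and compute and a tool call to move; the robot and the scene stay as the last step left them, time stands still between calls to the robot, and variables do not carry over. Pictures are saved under pics/ and viewed, at most 10 in all, crops included, and the job is handed in when it is done.

Besides the shell and the picture viewer there is one more tool, called as name([rows], argument=value, ...), one row to a line, values as JSON. servo_tool: Moves the arm, as the interface text tells. Its arguments: {"type":"object","properties":{"rows":{"type":"array","items":{"type":"object","properties":{"tx":{"type":"number"},"ty":{"type":"number"},"tz":{"type":"number"},"wx":{"type":"number"},"wy":{"type":"number"},"wz":{"type":"number"}}}},"jaw":{"type":"number"},"grip_force":{"type":"number"}},"required":["rows"]}

```bash
ls; mkdir -p pics; cat > h.py <<'E'
import numpy as np,cv2
from plant import ctrl
from scipy.spatial.transform import Rotation as R
def save(n,f):
    d=ctrl.grab_frame(n); cv2.imwrite(f,d["image"][:,:,::-1]); return d
def ray(d,u,v):
    f=192/np.tan(np.radians(d["vfov"])/2); M=R.from_rotvec(np.ravel(d["rvec"])).as_matrix()
    c=-M.T@np.ravel(d["tvec"]); r=M.T@np.array([(u-d["cx"])/f,(v-d["cy"])/f,1]); return c,r
def atz(d,u,v,z):
    c,r=ray(d,u,v); return c+r*(z-c[2])/r[2]
def proj(d,P):
    f=192/np.tan(np.radians(d["vfov"])/2); M=R.from_rotvec(np.ravel(d["rvec"])).as_matrix()
    p=M@np.array(P)+np.ravel(d["tvec"]); return p[0]/p[2]*f+d["cx"],p[1]/p[2]*f+d["cy"]
E
python3 - <<'E'
from h import *
import pickle
D={}
for n in ["top","side"]:
    d=ctrl.grab_frame(n); D[n]=d; im=cv2.resize(d["image"][:,:,::-1],(800,600),interpolation=cv2.INTER_CUBIC); cv2.imwrite(f"pics/{n}0.png",im)
    print(n,d["vfov"],d["cx"],d["cy"],ray(d,256,192))
pickle.dump(D,open("D.pkl","wb"))
s=ctrl.read_state(); print(s)
E
```

```text
pics
top 55.76514387042928 257.34142162882796 192.60741928798308 (array([0.36807566, 0.02218443, 1.00246606]), array([ 0.16405921,  0.00736763, -0.98643133]))
side 50.822665885588165 260.26115610739487 192.7934724412183 (array([0.40184819, 0.55781273, 0.79291102]), array([ 0.12069689, -0.62743795, -0.76933017]))
{'clock': 0.1, 'q': array([-1.14699700e+00,  8.74042540e-02,  1.75227737e-01,  1.65982615e+00,
        8.68103156e-06,  1.57081315e+00]), 'dq': array([-0.00028732,  0.00051457,  0.00196814, -0.00126605,  0.00033169,
        0.00119223]), 'effort': array([ 1.44477108e-04, -5.21564233e+01,  4.65653121e+01,  1.60316663e-02,
       -1.99488034e-05, -1.51923376e-05]), 'ee_pos': array([ 0.22608976, -0.50114905,  0.2306618 ]), 'eef_rot': array([[ 9.11540061e-01,  4.11210990e-01, -4.88166570e-04],
       [ 4.11211280e-01, -9.11539394e-01,  1.10318984e-03],
       [ 8.66072764e-06, -1.20634134e-03, -9.99999272e-01]]), 'ft_force': array([ 0.42968386, -0.50970137, -0.61056654]), 'torque': array([-0.03811447, -0.02256537,  0.03097436]), 'grip_force': 0.0, 'grip_width': 0.9987809352919172}
```

View pics/top0.png

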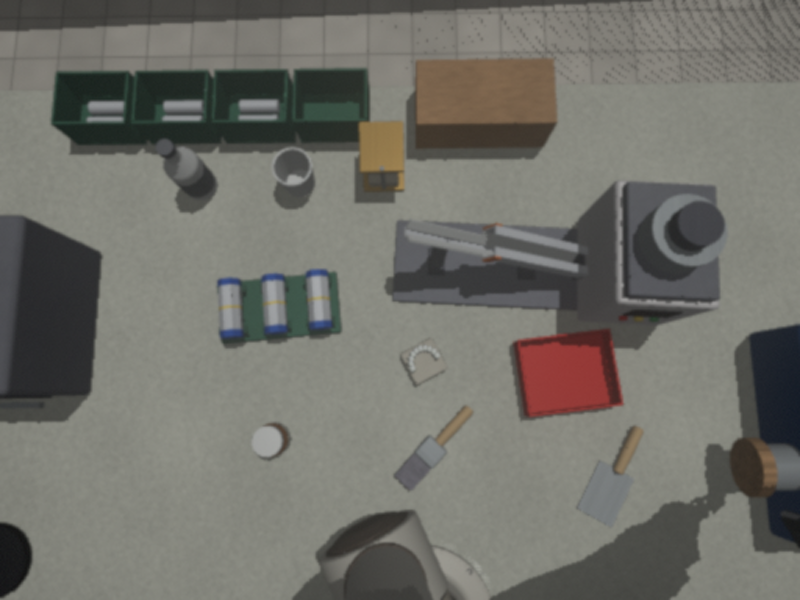

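View pics/side0.png

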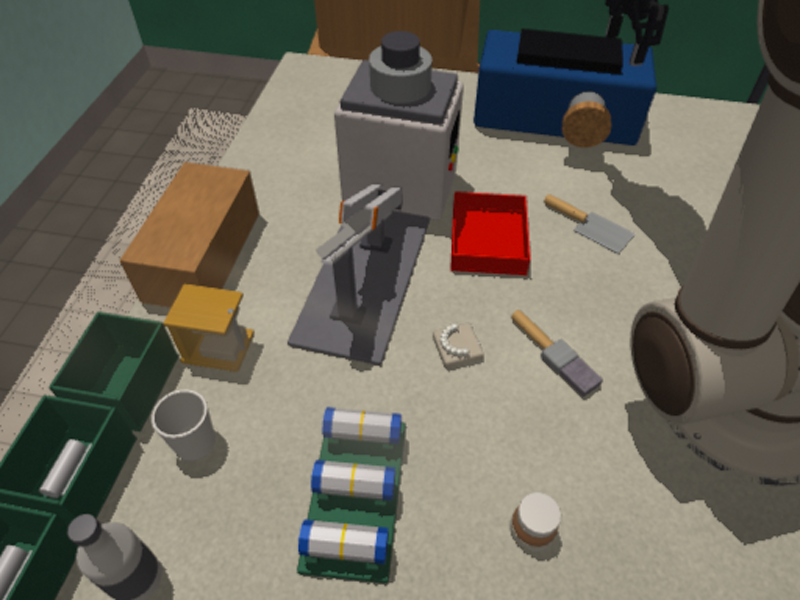

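The top view shows the three cartridges at about (230,308), (274,303) and (318,299), with the port channel and tube running (405,230)→(590,265) and the tray at (568,373). The side view shows the same things, with the port at (345,240). I'll enlarge both.

```bash
python3 - <<'E'
from h import *
import pickle
D=pickle.load(open("D.pkl","rb"))
def crop(n,u0,v0,w,h,k): return cv2.resize(D[n]["image"][v0:v0+h,u0:u0+w,::-1],(w*k,h*k),interpolation=cv2.INTER_CUBIC)
# scale 5: 160x120 each
cv2.imwrite("pics/c1.png",np.vstack([crop("top",250,130,130,75,6)[:, :780],]))
a=crop("top",130,165,100,60,4); b=crop("side",180,250,100,130,4)[:,:400]
c=crop("side",180,110,100,125,4)
cv2.imwrite("pics/c2.png",np.hstack([c,crop("side",180,250,100,125,4)]))
E
```

```text
(no output)
```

View pics/c1.png

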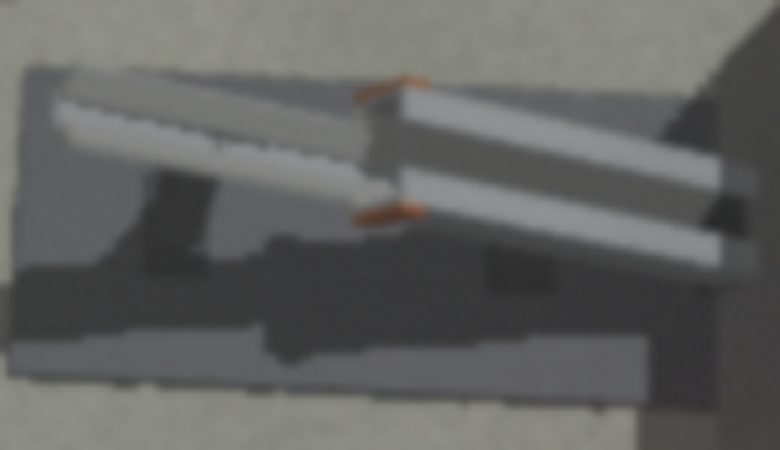

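View pics/c2.png

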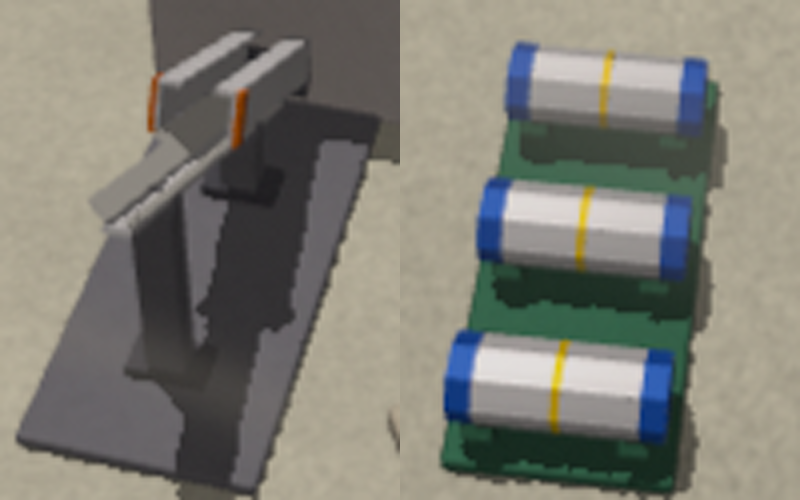

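The mouth corners are at about (405,85) and (403,207) in the top crop, and at (160,76) and (245,92) in the side crop. The cartridges are clear in both views, so I'll triangulate and fit.

```bash
cat > fit.py <<'E'
from h import *
import pickle
from scipy.optimize import least_squares
D=pickle.load(open("D.pkl","rb")); T,S=D["top"],D["side"]
A=lambda x,y:((x+.5)/1.5625-.5,(y+.5)/1.5625-.5)
C1=lambda x,y:(250+x/6-.4,130+y/6-.4)
CT=lambda x,y:(180+x/4-.4,110+y/4-.4)
CC=lambda x,y:(180+(x-400)/4-.4,250+y/4-.4)
def tri(a,b):
    r=least_squares(lambda P:np.r_[np.subtract(proj(T,P),a),np.subtract(proj(S,P),b)],[.4,0,.05]); return r.x,np.abs(r.fun).max()
cs=[tri(A(230.5,310),CC(559.5,385)),tri(A(274,305),CC(585.5,228)),tri(A(318,300),CC(607,88))]
for c in cs: print("cart",np.round(c[0],4),round(c[1],2))
for a,b in [((230,280),(231,341)),((273,275),(275.5,335)),((317,270),(319.5,330))]:
    p,q=atz(T,*A(*a),.045),atz(T,*A(*b),.045); print("top-only z45 ctr",np.round((p+q)/2,4),"yaw",np.degrees(np.arctan2(*(p-q)[1::-1])))
print("tray",[np.round(atz(T,*A(*p),.04),3) for p in [(515,341),(612,330),(622,405),(527,417)]])
pl=[atz(T,*C1(*p),.01) for p in [(28,68),(718,97),(10,375),(640,407)]]
for i,j in [(0,1),(2,3)]: e=pl[i]-pl[j]; print("plate yaw",np.degrees(np.arctan2(e[1],e[0])))
def W(p,P):
    x,y,yaw=p; c,s=np.cos(yaw),np.sin(yaw); k,h=np.cos(np.pi/6),.5
    X=np.array([c*k,s*k,h]);Y=np.array([-s,c,0]);Z=np.cross(X,Y)
    return np.array([x,y,.045])+X*P[0]+Y*P[1]+Z*P[2]
# tube y axis: x axis ~ +y world => y axis ~ -x world
obs=[(T,(.205,-.024,.024),C1(405,85)),(T,(.205,.024,.024),C1(403,207)),
(S,(.205,-.024,.024),CT(160,76)),(S,(.205,.024,.024),CT(245,92)),
(T,(.335,-.018,-.011),C1(72,72)),(T,(.335,.018,-.011),C1(66,148)),
(S,(.335,-.018,-.011),CT(92,203)),(S,(.335,.018,-.011),CT(133,230))]
f=lambda p:np.concatenate([np.subtract(proj(d,W(p,P)),o) for d,P,o in obs])
r=least_squares(f,[.5,-.3,1.55],loss="soft_l1")
print("tube",r.x,np.degrees(r.x[2]));print(np.round(f(r.x).reshape(-1,2),1))
print("port",W(r.x,(.27,0,0)))
E
python3 fit.py
```

```text
cart [0.5138 0.3196 0.0456] 0.17
cart [0.5203 0.2449 0.0477] 0.19
cart [0.5277 0.1697 0.049 ] 0.32
top-only z45 ctr [0.513  0.3197 0.045 ] yaw 3.223786266050803
top-only z45 ctr [0.5218 0.2451 0.045 ] yaw 3.9306561078093805
top-only z45 ctr [0.5297 0.1699 0.045 ] yaw 3.2068646339219797
tray [array([ 0.456, -0.165,  0.04 ]), array([ 0.473, -0.331,  0.04 ]), array([ 0.348, -0.339,  0.04 ]), array([ 0.329, -0.18 ,  0.04 ])]
plate yaw 86.88318238417078
plate yaw 86.47808432653915
tube [ 0.58532936 -0.28057311  1.51317619] 86.69860923508584
[[-0.5  1.2]
 [-0.6  0.5]
 [-0.5  1.4]
 [-1.7  1. ]
 [ 0.4 -1.1]
 [ 0.6  1.5]
 [-1.5 -1.2]
 [ 5.2 -4.7]]
port [ 0.59879504 -0.04713431  0.18      ]
```

```bash
cat > plan.py <<'E'
from h import *
def down(yaw): 
    c,s=np.cos(yaw),np.sin(yaw); return np.array([[c,s,0],[s,-c,0],[0,0,-1.]])
def tube(yaw=np.radians(86.7),flip=False):
    k,h=np.cos(np.pi/6),.5; c,s=np.cos(yaw),np.sin(yaw)
    X=np.array([c*k,s*k,h]);Y=np.array([-s,c,0]);Z=np.cross(X,Y)
    M=np.c_[X,-Y,-Z]
    return M*np.array([-1,-1,1]) if flip else M
TC=(np.array([.5853,-.2806,.045]),tube()) 
def plan(way,start=None):
    """way: list of (pos,rot); prints calls (<=5 rows) as tool-axis shift+turn"""
    s=ctrl.read_state(); p,M=start or (s["ee_pos"],s["eef_rot"])
    for k,(q,N) in enumerate(way):
        q=np.array(q,float); w=R.from_matrix(M.T@N).as_rotvec()
        n=max(1,int(np.ceil(max(np.linalg.norm(q-p)/.200,np.linalg.norm(w)/.61))))
        for i in range(n):
            a=1/(n-i); p2=p+(q-p)*a; w2=R.from_matrix(M.T@N).as_rotvec()*a
            t=np.round(M.T@(p2-p),3); w2=np.round(w2,3)
            rows=max(np.linalg.norm(t)/.0417,np.linalg.norm(w2)/.1249)
            print(k,"t",t,"w",w2,"rows %.1f"%rows)
            p=p+M@t; M=M@R.from_rotvec(w2).as_matrix()
    return p,M
def st():
    s=ctrl.read_state(); print(round(s["clock"],2),"p",np.round(s["ee_pos"],4),"rv\n",np.round(s["eef_rot"],3),"\nq",np.round(s["q"],2),"F",np.round(s["ft_force"],2),"T",np.round(s["torque"],3),"w",round(s["grip_width"],3),s["grip_force"]); return s
E
python3 - <<'E'
from plan import *
plan([((.528,.170,.17),down(np.radians(5)))])
E
```

```text
0 t [ 0.138 -0.122  0.015] w [-0.     0.     0.084] rows 4.4
0 t [ 0.127 -0.133  0.015] w [-0.     0.     0.084] rows 4.4
0 t [ 0.115 -0.143  0.016] w [-0.001  0.     0.084] rows 4.4
0 t [ 0.103 -0.153  0.015] w [-0.     0.     0.085] rows 4.4
```

servo_tool([
  {"tx":0.138,"ty":-0.122,"tz":0.015,"wz":0.084},
  {"tx":0.138,"ty":-0.122,"tz":0.015,"wz":0.084},
  {"tx":0.138,"ty":-0.122,"tz":0.015,"wz":0.084},
  {"tx":0.138,"ty":-0.122,"tz":0.015,"wz":0.084},
  {"tx":0.138,"ty":-0.122,"tz":0.015,"wz":0.084},
], jaw=0.4)

```text
validation failed for argument at $.ro...
```

servo_tool([
  {"tx":0.127,"ty":-0.133,"tz":0.015,"wz":0.084},
  {"tx":0.127,"ty":-0.133,"tz":0.015,"wz":0.084},
  {"tx":0.127,"ty":-0.133,"tz":0.015,"wz":0.084},
  {"tx":0.127,"ty":-0.133,"tz":0.015,"wz":0.084},
  {"tx":0.127,"ty":-0.133,"tz":0.015,"wz":0.084},
])

```text
validation failed for argument at $.ro...
```

servo_tool([
  {"tx":0.115,"ty":-0.143,"tz":0.016,"wz":0.084},
  {"tx":0.115,"ty":-0.143,"tz":0.016,"wz":0.084},
  {"tx":0.115,"ty":-0.143,"tz":0.016,"wz":0.084},
  {"tx":0.115,"ty":-0.143,"tz":0.016,"wz":0.084},
  {"tx":0.115,"ty":-0.143,"tz":0.016,"wz":0.084},
])

```text
validation failed for argument at $.ro...
```

servo_tool([
  {"tx":0.103,"ty":-0.153,"tz":0.015,"wz":0.085},
  {"tx":0.103,"ty":-0.153,"tz":0.015,"wz":0.085},
  {"tx":0.103,"ty":-0.153,"tz":0.015,"wz":0.085},
  {"tx":0.103,"ty":-0.153,"tz":0.015,"wz":0.085},
  {"tx":0.103,"ty":-0.153,"tz":0.015,"wz":0.085},
])

```text
validation failed for argument at $.ro...
```

```bash
python3 - <<'E'
from plan import *
import pickle
s=st(); d=ctrl.grab_frame("wrist"); d["p"]=s["ee_pos"];d["M"]=s["eef_rot"]; pickle.dump(d,open("w.pkl","wb"))
cv2.imwrite("pics/w1.png",cv2.resize(d["image"][:,:,::-1],(800,600),interpolation=cv2.INTER_CUBIC))
print(d["tool_from_camera"],d["vfov"],d["cx"],d["cy"])
E
```

```text
0.1 p [ 0.2261 -0.5011  0.2307] rv
 [[ 0.912  0.411 -0.   ]
 [ 0.411 -0.912  0.001]
 [ 0.    -0.001 -1.   ]] 
q [-1.15  0.09  0.18  1.66  0.    1.57] F [ 0.43 -0.51 -0.61] T [-0.038 -0.023  0.031] w 0.999 0.0
[[ 1.17867643e-04 -9.66171060e-01 -2.57902052e-01  6.46192197e-02]
 [ 9.99999775e-01  2.84160492e-04 -6.07517570e-04 -8.31647263e-04]
 [ 6.60251469e-04 -2.57901923e-01  9.66170876e-01 -1.42109223e-01]
 [ 0.00000000e+00  0.00000000e+00  0.00000000e+00  1.00000000e+00]] 65.70646984690485 253.03473986437928 196.44299634036884
```

View pics/w1.png

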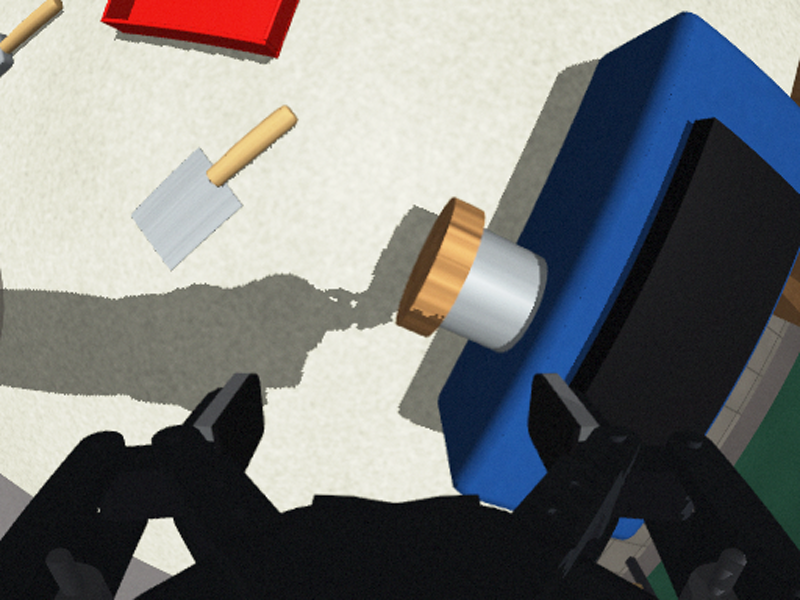

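The call was refused because every row needs all six numbers, so the arm hasn't moved. The wrist picture still shows the start scene, with the fingers at (235,410) and (560,410).

servo_tool([
  {"tx":0.138,"ty":-0.122,"tz":0.015,"wx":0,"wy":0,"wz":0.084},
  {"tx":0.138,"ty":-0.122,"tz":0.015,"wx":0,"wy":0,"wz":0.084},
  {"tx":0.138,"ty":-0.122,"tz":0.015,"wx":0,"wy":0,"wz":0.084},
  {"tx":0.138,"ty":-0.122,"tz":0.015,"wx":0,"wy":0,"wz":0.084},
  {"tx":0.138,"ty":-0.122,"tz":0.015,"wx":0,"wy":0,"wz":0.084},
], jaw=0.4)

```text
clock: 0.57
ee_pos: [0.3025, -0.3299, 0.216]
eef_rot: [[0.942, 0.335, 0.0], [0.335, -0.942, 0.001], [0.0, -0.001, -1.0]]
ft_force: [-1.0, -0.4, 0.0]
grip_width: 0.699
grip_force: 0.0
```

servo_tool([
  {"tx":0.127,"ty":-0.133,"tz":0.015,"wx":0,"wy":0,"wz":0.084},
  {"tx":0.127,"ty":-0.133,"tz":0.015,"wx":0,"wy":0,"wz":0.084},
  {"tx":0.127,"ty":-0.133,"tz":0.015,"wx":0,"wy":0,"wz":0.084},
  {"tx":0.127,"ty":-0.133,"tz":0.015,"wx":0,"wy":0,"wz":0.084},
  {"tx":0.127,"ty":-0.133,"tz":0.015,"wx":0,"wy":0,"wz":0.084},
])

```text
clock: 0.98
ee_pos: [0.3779, -0.1622, 0.2009]
eef_rot: [[0.967, 0.255, 0.0], [0.255, -0.967, 0.001], [0.0, -0.001, -1.0]]
ft_force: [-0.8, -0.8, 0.5]
grip_width: 0.699
grip_force: 0.0
```

servo_tool([
  {"tx":0.115,"ty":-0.143,"tz":0.016,"wx":0,"wy":0,"wz":0.084},
  {"tx":0.115,"ty":-0.143,"tz":0.016,"wx":0,"wy":0,"wz":0.084},
  {"tx":0.115,"ty":-0.143,"tz":0.016,"wx":0,"wy":0,"wz":0.084},
  {"tx":0.115,"ty":-0.143,"tz":0.016,"wx":0,"wy":0,"wz":0.084},
  {"tx":0.115,"ty":-0.143,"tz":0.016,"wx":0,"wy":0,"wz":0.084},
])

```text
clock: 1.4
ee_pos: [0.4531, 0.0055, 0.1845]
eef_rot: [[0.985, 0.173, -0.0], [0.173, -0.985, 0.001], [-0.0, -0.001, -1.0]]
ft_force: [-0.0, -0.0, -0.2]
grip_width: 0.702
grip_force: 0.0
```

servo_tool([
  {"tx":0.103,"ty":-0.153,"tz":0.015,"wx":0,"wy":0,"wz":0.085},
  {"tx":0.103,"ty":-0.153,"tz":0.015,"wx":0,"wy":0,"wz":0.085},
  {"tx":0.103,"ty":-0.153,"tz":0.015,"wx":0,"wy":0,"wz":0.085},
  {"tx":0.103,"ty":-0.153,"tz":0.015,"wx":0,"wy":0,"wz":0.085},
  {"tx":0.103,"ty":-0.153,"tz":0.015,"wx":0,"wy":0,"wz":0.085},
])

```text
clock: 1.82
ee_pos: [0.5288, 0.084, 0.1711]
eef_rot: [[0.99, 0.143, -0.006], [0.143, -0.989, 0.027], [-0.002, -0.028, -1.0]]
ft_force: [0.6, -0.1, 0.5]
grip_width: 0.701
grip_force: 0.0
```

```bash
python3 - <<'E'
from plan import *
import pickle
s=st(); d=ctrl.grab_frame("wrist"); d["p"]=s["ee_pos"];d["M"]=s["eef_rot"]; pickle.dump(d,open("w.pkl","wb"))
cv2.imwrite("pics/w2.png",cv2.resize(d["image"][:,:,::-1],(800,600),interpolation=cv2.INTER_CUBIC))
E
```

```text
1.82 p [0.5288 0.084  0.1711] rv
 [[ 0.99   0.143 -0.006]
 [ 0.143 -0.989  0.027]
 [-0.002 -0.028 -1.   ]] 
q [0.14 0.04 0.01 1.54 0.03 3.14] F [ 0.58 -0.05  0.47] T [ 0.009 -0.027 -0.049] w 0.701 0.0
```

View pics/w2.png

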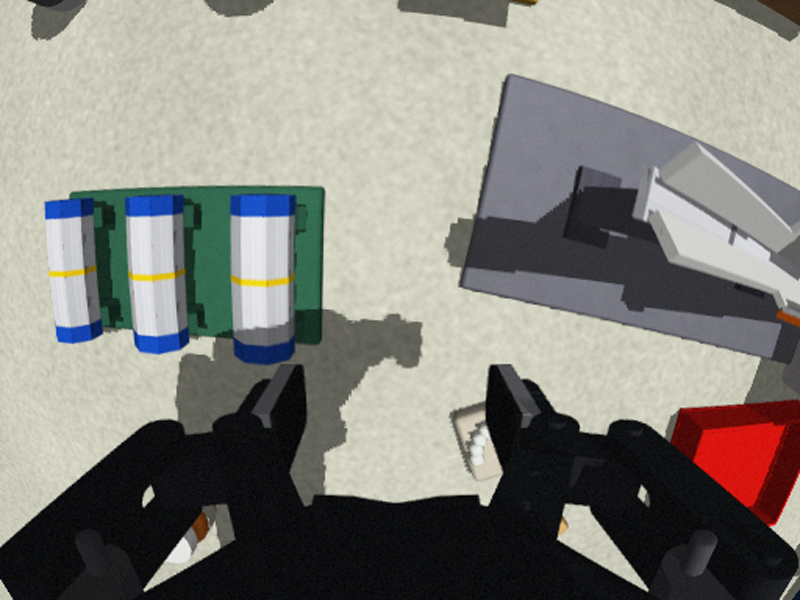

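The wrist view shows cartridge 3 with its band at (263,282), and the port's upper end near (650,200). Joint 6 has hit its limit, so I'll use the half-turned grasp (tool yaw 185°).

```bash
cat >> plan.py <<'E'
def wray(d,u,v):
    f=192/np.tan(np.radians(d["vfov"])/2); a=np.array([u-d["cx"],v-d["cy"]]); r=np.linalg.norm(a); th=r/f
    k=np.r_[a/r*np.sin(th),np.cos(th)]; X=d["tool_from_camera"]; return d["p"]+d["M"]@X[:3,3], d["M"]@X[:3,:3]@k
def watz(d,u,v,z):
    c,r=wray(d,(u+.5)/1.5625-.5,(v+.5)/1.5625-.5); return c+r*(z-c[2])/r[2]
def wproj(d,P):
    X=d["tool_from_camera"]; k=X[:3,:3].T@(d["M"].T@(np.array(P)-d["p"])-X[:3,3]); f=192/np.tan(np.radians(d["vfov"])/2)
    th=np.arctan2(np.hypot(k[0],k[1]),k[2]); e=k[:2]/np.hypot(k[0],k[1])*th*f
    return (e+[d["cx"],d["cy"]]+.5)*1.5625-.5
E
python3 - <<'E'
from plan import *
import pickle
d=pickle.load(open("w.pkl","rb"))
for n,b in [("c3",(264,282)),("c2",(157,277)),("c1",(73,272))]: print(n,watz(d,*b,.063))
# ends of top facet c3 : far end / near end mid
a,b=watz(d,263,195,.063),watz(d,264.5,346,.063); print("c3 axis",a,b,np.degrees(np.arctan2(*(a-b)[1::-1])))
a,b=watz(d,322,187,.012),watz(d,321,343,.012); print("stand edge yaw",np.degrees(np.arctan2(*(a-b)[1::-1])))
a,b=watz(d,322,187,.012),watz(d,72,193,.012); print("stand far edge",a,b,np.degrees(np.arctan2(*(b-a)[1::-1]))-90)
for P in [(.335,-.018,-.011),(.335,.018,-.011),(.205,.024,.024),(.205,.018,-.011)]:
    print("tube",P,wproj(d,TC[0]+TC[1]@(np.array(P)*[1,-1,-1])))
pr=down(np.radians(185))
s=ctrl.read_state(); M=s["eef_rot"]; 
st0=(s["ee_pos"],M)
w=np.arctan2(M[1,0],M[0,0]); 
way=[((.5288+(.528-.5288)*i/5,.084+(.17-.084)*i/5,.15),down(w+(np.radians(185)-w)*i/5)) for i in range(1,6)]
plan(way)
E
```

```text
c3 [0.52908136 0.1636975  0.063     ]
c2 [0.5225898  0.23451618 0.063     ]
c1 [0.51723316 0.3048158  0.063     ]
c3 axis [0.57814652 0.16901564 0.063     ] [0.49035958 0.16087426 0.063     ] 5.298468049671929
stand edge yaw 5.992611247209626
stand far edge [0.58465825 0.14569296 0.012     ] [0.56534934 0.35094869 0.012     ] 5.374138504961735
tube (0.335, -0.018, -0.011) [704.63042764 145.61959089]
tube (0.335, 0.018, -0.011) [675.73207724 273.02726988]
tube (0.205, 0.024, 0.024) [832.3689445  336.34199216]
tube (0.205, 0.018, -0.011) [776.69069456 300.04017813]
0 t [ 0.001 -0.008  0.011] w [-0.014 -0.003 -0.309] rows 2.5
0 t [ 0.003 -0.008  0.01 ] w [-0.014 -0.004 -0.308] rows 2.5
1 t [ 0.006 -0.006  0.   ] w [ 0.     0.    -0.309] rows 2.5
1 t [ 0.008 -0.004  0.   ] w [ 0.     0.    -0.308] rows 2.5
2 t [ 0.008 -0.002  0.   ] w [ 0.     0.    -0.309] rows 2.5
2 t [0.009 0.001 0.   ] w [ 0.     0.    -0.308] rows 2.5
3 t [0.008 0.003 0.   ] w [-0.     0.    -0.309] rows 2.5
3 t [0.006 0.006 0.   ] w [-0.     0.    -0.308] rows 2.5
4 t [0.005 0.007 0.   ] w [-0.     0.    -0.309] rows 2.5
4 t [0.002 0.008 0.   ] w [-0.     0.    -0.308] rows 2.5
```

servo_tool([
  {"tx":0.0,"ty":0,"tz":0.01,"wx":-0.028,"wy":-0.007,"wz":-0.617},
  {"tx":0.0,"ty":0,"tz":0.01,"wx":-0.028,"wy":-0.007,"wz":-0.617},
  {"tx":0.0,"ty":0,"tz":0.01,"wx":-0.028,"wy":-0.007,"wz":-0.617},
  {"tx":0.0,"ty":0,"tz":0.01,"wx":-0.028,"wy":-0.007,"wz":-0.617},
  {"tx":0.0,"ty":0,"tz":0.01,"wx":-0.028,"wy":-0.007,"wz":-0.617},
])

```text
clock: 2.28
ee_pos: [0.5276, 0.0826, 0.1621]
eef_rot: [[0.722, 0.692, 0.001], [0.692, -0.722, -0.001], [-0.0, 0.001, -1.0]]
ft_force: [-0.6, 0.3, -0.5]
grip_width: 0.702
grip_force: 0.0
```

servo_tool([
  {"tx":0.02,"ty":-0.014,"tz":0,"wx":0,"wy":0,"wz":-0.617},
  {"tx":0.02,"ty":-0.014,"tz":0,"wx":0,"wy":0,"wz":-0.617},
  {"tx":0.02,"ty":-0.014,"tz":0,"wx":0,"wy":0,"wz":-0.617},
  {"tx":0.02,"ty":-0.014,"tz":0,"wx":0,"wy":0,"wz":-0.617},
  {"tx":0.02,"ty":-0.014,"tz":0,"wx":0,"wy":0,"wz":-0.617},
])

```text
clock: 2.7
ee_pos: [0.5325, 0.1066, 0.1622]
eef_rot: [[0.188, 0.982, 0.001], [0.982, -0.188, -0.001], [-0.001, 0.001, -1.0]]
ft_force: [0.4, 0.3, -0.7]
grip_width: 0.7
grip_force: 0.0
```

servo_tool([
  {"tx":0.02,"ty":0,"tz":0,"wx":0,"wy":0,"wz":-0.617},
  {"tx":0.02,"ty":0,"tz":0,"wx":0,"wy":0,"wz":-0.617},
  {"tx":0.02,"ty":0,"tz":0,"wx":0,"wy":0,"wz":-0.617},
  {"tx":0.02,"ty":0,"tz":0,"wx":0,"wy":0,"wz":-0.617},
  {"tx":0.02,"ty":0,"tz":0,"wx":0,"wy":0,"wz":-0.617},
])

```text
clock: 3.12
ee_pos: [0.5363, 0.1262, 0.1621]
eef_rot: [[-0.415, 0.91, 0.001], [0.91, 0.415, -0.001], [-0.001, 0.0, -1.0]]
ft_force: [-0.2, -0.4, -0.6]
grip_width: 0.698
grip_force: 0.0
```

servo_tool([
  {"tx":0.014,"ty":0.01,"tz":0,"wx":0,"wy":0,"wz":-0.617},
  {"tx":0.014,"ty":0.01,"tz":0,"wx":0,"wy":0,"wz":-0.617},
  {"tx":0.014,"ty":0.01,"tz":0,"wx":0,"wy":0,"wz":-0.617},
  {"tx":0.014,"ty":0.01,"tz":0,"wx":0,"wy":0,"wz":-0.617},
  {"tx":0.014,"ty":0.01,"tz":0,"wx":0,"wy":0,"wz":-0.617},
])

```text
clock: 3.53
ee_pos: [0.5398, 0.143, 0.1622]
eef_rot: [[-0.865, 0.502, 0.001], [0.502, 0.865, -0.001], [-0.001, -0.0, -1.0]]
ft_force: [1.0, -0.7, 0.1]
grip_width: 0.701
grip_force: 0.0
```

servo_tool([
  {"tx":0.0,"ty":0,"tz":0,"wx":0,"wy":0,"wz":-0.617},
  {"tx":0.0,"ty":0,"tz":0,"wx":0,"wy":0,"wz":-0.617},
  {"tx":0.0,"ty":0,"tz":0,"wx":0,"wy":0,"wz":-0.617},
  {"tx":0.0,"ty":0,"tz":0,"wx":0,"wy":0,"wz":-0.617},
  {"tx":0.0,"ty":0,"tz":0,"wx":0,"wy":0,"wz":-0.617},
])

```text
clock: 3.95
ee_pos: [0.5398, 0.143, 0.1622]
eef_rot: [[-0.996, -0.091, 0.001], [-0.091, 0.996, -0.001], [-0.001, -0.001, -1.0]]
ft_force: [0.0, 0.2, 0.5]
grip_width: 0.701
grip_force: 0.0
```

```bash
python3 - <<'E'
from plan import *
s=st()
plan([((.528,.170,.10),down(np.radians(185.3))),((.528,.170,.031),down(np.radians(185.3)))])
E
```

```text
3.95 p [0.5398 0.143  0.1622] rv
 [[-0.996 -0.091  0.001]
 [-0.091  0.996 -0.001]
 [-0.001 -0.001 -1.   ]] 
q [ 0.26  0.09  0.05  1.53 -0.    0.17] F [0.   0.19 0.46] T [0.009 0.05  0.07 ] w 0.701 0.0
0 t [0.009 0.028 0.062] w [-0.001  0.001 -0.002] rows 1.6
1 t [0.    0.    0.069] w [ 0. -0.  0.] rows 1.7
```

servo_tool([
  {"tx":0.0045,"ty":0.014,"tz":0.031,"wx":0,"wy":0,"wz":0},
  {"tx":0.009,"ty":0.028,"tz":0.062,"wx":0,"wy":0,"wz":0},
  {"tx":0.009,"ty":0.028,"tz":0.096,"wx":0,"wy":0,"wz":0},
  {"tx":0.009,"ty":0.028,"tz":0.131,"wx":0,"wy":0,"wz":0},
  {"tx":0.009,"ty":0.028,"tz":0.131,"wx":0,"wy":0,"wz":0},
])

```text
clock: 4.37
ee_pos: [0.5247, 0.169, 0.0244]
eef_rot: [[-0.996, -0.085, -0.008], [-0.085, 0.996, -0.004], [0.009, -0.003, -1.0]]
ft_force: [-1.0, 0.2, -1.0]
grip_width: 0.701
grip_force: 0.0
```

servo_tool([
  {"tx":0,"ty":0,"tz":0,"wx":0,"wy":0,"wz":0},
  {"tx":0,"ty":0,"tz":0,"wx":0,"wy":0,"wz":0},
  {"tx":0,"ty":0,"tz":0,"wx":0,"wy":0,"wz":0},
  {"tx":0,"ty":0,"tz":0,"wx":0,"wy":0,"wz":0},
], jaw=-1, grip_force=50)

```text
clock: 4.7
ee_pos: [0.5301, 0.17, 0.0338]
eef_rot: [[-0.996, -0.084, 0.004], [-0.084, 0.996, -0.001], [-0.004, -0.002, -1.0]]
ft_force: [-2.4, -4.6, 1.2]
grip_width: 0.41
grip_force: 51.0
```

```bash
python3 - <<'E'
from plan import *
s=st()
E
```

```text
4.7 p [0.5301 0.17   0.0338] rv
 [[-0.996 -0.084  0.004]
 [-0.084  0.996 -0.001]
 [-0.004 -0.002 -1.   ]] 
q [ 0.31  0.11 -0.18  1.28 -0.    0.23] F [-2.39 -4.58  1.17] T [-1.061  0.321  0.037] w 0.41 51.02934550959617
```

servo_tool([
  {"tx":0,"ty":0,"tz":-0.04,"wx":0,"wy":0,"wz":0},
  {"tx":0,"ty":0,"tz":-0.08,"wx":0,"wy":0,"wz":0},
  {"tx":0,"ty":0,"tz":-0.12,"wx":0,"wy":0.12,"wz":0},
  {"tx":0,"ty":0,"tz":-0.12,"wx":0,"wy":0.24,"wz":0},
  {"tx":0,"ty":0,"tz":-0.12,"wx":0,"wy":0.36,"wz":0},
])

```text
clock: 5.12
ee_pos: [0.5303, 0.1713, 0.1592]
eef_rot: [[-0.944, -0.085, -0.319], [-0.081, 0.996, -0.025], [0.32, 0.002, -0.947]]
ft_force: [1.3, 0.0, -4.5]
grip_width: 0.406
grip_force: 52.5
```

servo_tool([
  {"tx":0,"ty":0,"tz":0,"wx":0,"wy":0.12,"wz":0},
  {"tx":0,"ty":0,"tz":0,"wx":0,"wy":0.12,"wz":0},
  {"tx":0,"ty":0,"tz":0,"wx":0,"wy":0.12,"wz":0},
  {"tx":0,"ty":0,"tz":0,"wx":0,"wy":0.0,"wz":0},
  {"tx":0,"ty":0,"tz":0,"wx":0,"wy":-0.12,"wz":0},
])

```text
clock: 5.53
ee_pos: [0.5302, 0.1708, 0.1493]
eef_rot: [[-0.975, -0.084, -0.207], [-0.082, 0.996, -0.019], [0.208, -0.001, -0.978]]
ft_force: [-0.2, 0.0, -2.4]
grip_width: 0.404
grip_force: 56.9
```

servo_tool([
  {"tx":0,"ty":0,"tz":0,"wx":0,"wy":-0.12,"wz":0},
  {"tx":0,"ty":0,"tz":0,"wx":0,"wy":-0.24,"wz":0},
  {"tx":0,"ty":0,"tz":0,"wx":0,"wy":-0.24,"wz":0},
  {"tx":0,"ty":0,"tz":0,"wx":0,"wy":-0.24,"wz":0},
])

```text
clock: 5.87
ee_pos: [0.5262, 0.1704, 0.1561]
eef_rot: [[-0.996, -0.086, 0.035], [-0.086, 0.996, 0.004], [-0.035, 0.001, -0.999]]
ft_force: [0.5, -0.2, -3.6]
grip_width: 0.414
grip_force: 56.9
```

```bash
cat >> plan.py <<'E'
def avg(n=10):
    ts=[];fs=[]
    for i in range(n):
        ctrl.grab_frame("side"); s=ctrl.read_state(); ts.append(s["eef_rot"].T@s["torque"]); fs.append(s["eef_rot"].T@s["ft_force"])
    print("tool-axes T",np.round(np.mean(ts,0),4),"sd",np.round(np.std(ts,0),3),"F",np.round(np.mean(fs,0),2))
E
python3 - <<'E'
from plan import *
avg(8); st()
E
```

```text
tool-axes T [ 0.024   0.0145 -0.0007] sd [0.035 0.022 0.033] F [ 0.21 -0.07  4.28]
6.27 p [0.5295 0.1708 0.1504] rv
 [[-0.996 -0.085  0.025]
 [-0.085  0.996  0.001]
 [-0.025 -0.001 -1.   ]] 
q [ 0.32  0.06 -0.01  1.48 -0.01  0.23] F [-0.42 -0.47 -3.82] T [-0.044  0.038  0.036] w 0.409 56.86689653433859
```

servo_tool([
  {"tx":0,"ty":0,"tz":0,"wx":0,"wy":-0.12,"wz":0},
  {"tx":0,"ty":0,"tz":0,"wx":0,"wy":-0.24,"wz":0},
  {"tx":0,"ty":0,"tz":0,"wx":0,"wy":-0.36,"wz":0},
  {"tx":0,"ty":0,"tz":0,"wx":0,"wy":-0.48,"wz":0},
  {"tx":0,"ty":0,"tz":0,"wx":0,"wy":-0.48,"wz":0},
])

```text
clock: 6.68
ee_pos: [0.5229, 0.1688, 0.1439]
eef_rot: [[-0.873, -0.086, 0.48], [-0.077, 0.996, 0.039], [-0.481, -0.003, -0.877]]
ft_force: [-2.5, -0.5, -7.6]
grip_width: 0.408
grip_force: 56.8
```

servo_tool([
  {"tx":0,"ty":0,"tz":0,"wx":0,"wy":0,"wz":0},
  {"tx":0,"ty":0,"tz":0,"wx":0,"wy":0.12,"wz":0},
  {"tx":0,"ty":0,"tz":0,"wx":0,"wy":0.24,"wz":0},
  {"tx":0,"ty":0,"tz":0,"wx":0,"wy":0.36,"wz":0},
  {"tx":0,"ty":0,"tz":0,"wx":0,"wy":0.48,"wz":0},
])

```text
clock: 7.1
ee_pos: [0.5315, 0.1715, 0.1534]
eef_rot: [[-0.996, -0.084, 0.022], [-0.084, 0.996, 0.003], [-0.022, 0.001, -1.0]]
ft_force: [1.6, 0.5, -3.1]
grip_width: 0.408
grip_force: 56.9
```

servo_tool([
  {"tx":0,"ty":0,"tz":0,"wx":0,"wy":0,"wz":0},
  {"tx":0,"ty":0,"tz":0,"wx":0,"wy":0,"wz":0},
])

```text
clock: 7.27
ee_pos: [0.5321, 0.1711, 0.1482]
eef_rot: [[-0.996, -0.084, 0.02], [-0.084, 0.996, -0.0], [-0.02, -0.002, -1.0]]
ft_force: [-0.6, -0.3, -3.8]
grip_width: 0.413
grip_force: 56.7
```

```bash
python3 - <<'E'
from plan import *
avg(8); s=st()
E
```

```text
tool-axes T [-0.0107  0.048  -0.0053] sd [0.032 0.024 0.028] F [-0.13 -0.19  3.99]
7.67 p [0.5284 0.1708 0.1526] rv
 [[-0.996 -0.086  0.029]
 [-0.086  0.996  0.002]
 [-0.029 -0.    -1.   ]] 
q [ 0.32  0.05 -0.01  1.48 -0.01  0.23] F [-0.95  0.73 -4.45] T [-0.007  0.039 -0.009] w 0.406 56.75306428223848
```

servo_tool([
  {"tx":0,"ty":0,"tz":0,"wx":0,"wy":0.12,"wz":0},
  {"tx":0,"ty":0,"tz":0,"wx":0,"wy":0.24,"wz":0},
  {"tx":0,"ty":0,"tz":0,"wx":0,"wy":0.36,"wz":0},
  {"tx":0,"ty":0,"tz":0,"wx":0,"wy":0.48,"wz":0},
  {"tx":0,"ty":0,"tz":0,"wx":0,"wy":0.55,"wz":0},
])

```text
clock: 8.08
ee_pos: [0.5292, 0.1707, 0.1506]
eef_rot: [[-0.86, -0.085, -0.502], [-0.073, 0.996, -0.043], [0.504, -0.001, -0.864]]
ft_force: [0.5, 0.6, -4.5]
grip_width: 0.408
grip_force: 56.9
```

servo_tool([
  {"tx":0,"ty":0,"tz":0,"wx":0,"wy":0,"wz":0},
  {"tx":0,"ty":0,"tz":0,"wx":0,"wy":0,"wz":0},
  {"tx":0,"ty":0,"tz":0,"wx":0,"wy":0,"wz":0},
  {"tx":0,"ty":0,"tz":0,"wx":0,"wy":-0.12,"wz":0},
  {"tx":0,"ty":0,"tz":0,"wx":0,"wy":-0.24,"wz":0},
])

```text
clock: 8.5
ee_pos: [0.5296, 0.1709, 0.1479]
eef_rot: [[-0.957, -0.085, -0.277], [-0.081, 0.996, -0.025], [0.278, -0.002, -0.961]]
ft_force: [0.5, 0.1, -1.7]
grip_width: 0.41
grip_force: 57.4
```

servo_tool([
  {"tx":0,"ty":0,"tz":0,"wx":0,"wy":-0.12,"wz":0},
  {"tx":0,"ty":0,"tz":0,"wx":0,"wy":-0.24,"wz":0},
  {"tx":0,"ty":0,"tz":0,"wx":0,"wy":-0.285,"wz":0},
  {"tx":0,"ty":0,"tz":0,"wx":0,"wy":-0.285,"wz":0},
  {"tx":0,"ty":0,"tz":0,"wx":0,"wy":-0.285,"wz":0},
])

```text
clock: 8.92
ee_pos: [0.5275, 0.1707, 0.1542]
eef_rot: [[-0.996, -0.086, 0.006], [-0.086, 0.996, 0.001], [-0.007, 0.001, -1.0]]
ft_force: [-0.2, -0.2, -4.0]
grip_width: 0.406
grip_force: 57.4
```

```bash
python3 - <<'E'
from plan import *
avg(12); s=st()
# grasp at TCP; axis 14mm beyond... cart centre offset in tool: z = .031-.045 -> centre is 14mm behind TCP (tool -z)
Tm=TC[1]; port=TC[0]+Tm@np.array([.270,0,0])
tcp=lambda up: port+Tm@np.array([0,0,.014-up])
a0=s["eef_rot"]
print("port",port)
w=[((.535,.06,.26),down(np.radians(140))),((.57,-.07,.29),Tm@R.from_euler('y',0).as_matrix()),(tcp(.06),Tm)]
plan(w)
E
```

```text
tool-axes T [-0.0007 -0.0125 -0.0045] sd [0.028 0.015 0.033] F [-0.27  0.14  4.24]
9.52 p [0.5289 0.1707 0.1506] rv
 [[-0.996 -0.085  0.001]
 [-0.085  0.996 -0.001]
 [-0.001 -0.001 -1.   ]] 
q [ 0.31  0.08  0.02  1.5  -0.    0.23] F [ 0.08 -0.1  -4.88] T [ 0.036 -0.011 -0.023] w 0.408 57.365731245372444
port [ 0.59876002 -0.04716087  0.18      ]
0 t [ 0.002 -0.055 -0.055] w [-0.     0.001  0.392] rows 3.1
0 t [-0.02  -0.052 -0.054] w [-0.001  0.     0.392] rows 3.1
1 t [-0.055 -0.039 -0.015] w [-0.121  0.242  0.454] rows 4.2
1 t [-0.06  -0.008 -0.033] w [-0.122  0.243  0.454] rows 4.2
2 t [-0.034  0.027  0.062] w [ 0.  0. -0.] rows 1.8
```

servo_tool([
  {"tx":0,"ty":0,"tz":0,"wx":0,"wy":-0.12,"wz":0},
  {"tx":0,"ty":0,"tz":0,"wx":0,"wy":-0.24,"wz":0},
  {"tx":0,"ty":0,"tz":0,"wx":0,"wy":-0.36,"wz":0},
  {"tx":0,"ty":0,"tz":0,"wx":0,"wy":-0.48,"wz":0},
  {"tx":0,"ty":0,"tz":0,"wx":0,"wy":-0.55,"wz":0},
])

```text
clock: 9.93
ee_pos: [0.5276, 0.1704, 0.1503]
eef_rot: [[-0.846, -0.085, 0.526], [-0.073, 0.996, 0.045], [-0.528, -0.001, -0.849]]
ft_force: [-0.4, 0.5, -3.8]
grip_width: 0.409
grip_force: 57.4
```

servo_tool([
  {"tx":0,"ty":0,"tz":0,"wx":0,"wy":0,"wz":0},
  {"tx":0,"ty":0,"tz":0,"wx":0,"wy":0,"wz":0},
  {"tx":0,"ty":0,"tz":0,"wx":0,"wy":0,"wz":0},
  {"tx":0,"ty":0,"tz":0,"wx":0,"wy":0.12,"wz":0},
  {"tx":0,"ty":0,"tz":0,"wx":0,"wy":0.24,"wz":0},
])

```text
clock: 10.35
ee_pos: [0.5274, 0.1705, 0.1511]
eef_rot: [[-0.95, -0.085, 0.299], [-0.082, 0.996, 0.026], [-0.301, -0.0, -0.954]]
ft_force: [0.1, 0.7, -3.0]
grip_width: 0.407
grip_force: 57.4
```

servo_tool([
  {"tx":0,"ty":0,"tz":0,"wx":0,"wy":0.12,"wz":0},
  {"tx":0,"ty":0,"tz":0,"wx":0,"wy":0.24,"wz":0},
  {"tx":0,"ty":0,"tz":0,"wx":0,"wy":0.31,"wz":0},
  {"tx":0,"ty":0,"tz":0,"wx":0,"wy":0.31,"wz":0},
  {"tx":0,"ty":0,"tz":0,"wx":0,"wy":0.31,"wz":0},
])

```text
clock: 10.77
ee_pos: [0.5308, 0.1707, 0.1496]
eef_rot: [[-0.996, -0.084, 0.0], [-0.084, 0.996, -0.001], [-0.0, -0.001, -1.0]]
ft_force: [0.3, 0.6, -3.6]
grip_width: 0.409
grip_force: 57.3
```

```bash
python3 - <<'E'
from plan import *
avg(12); s=st()
E
```

```text
tool-axes T [-0.0054  0.0036 -0.0032] sd [0.037 0.029 0.028] F [ 0.23 -0.01  4.1 ]
11.37 p [0.5287 0.1708 0.1513] rv
 [[-0.996 -0.086  0.002]
 [-0.086  0.996 -0.   ]
 [-0.002 -0.001 -1.   ]] 
q [ 0.31  0.08  0.02  1.5  -0.    0.23] F [ 0.19  0.24 -3.78] T [-0.035  0.025  0.039] w 0.41 57.34474784228951
```

```bash
cat >> plan.py <<'E'
Tm=TC[1]; PORT=TC[0]+Tm@np.array([.270,0,0])
def tcp(up,dx=0): return PORT+Tm@np.array([dx,0,.014-up])
E
python3 - <<'E'
from plan import *
s=ctrl.read_state(); print(tcp(.07),tcp(0))
plan([((.535,.06,.26),down(np.radians(140))),(tcp(.07),Tm),(tcp(0),Tm)],(s["ee_pos"],down(np.radians(184.9))))
E
```

```text
[ 0.59714822 -0.07511444  0.22849742] [ 0.59916296 -0.04017248  0.16787564]
0 t [ 0.002 -0.055 -0.054] w [0.    0.    0.392] rows 3.1
0 t [-0.02  -0.052 -0.055] w [0.    0.    0.392] rows 3.1
1 t [-0.067 -0.032  0.016] w [-0.122  0.242  0.454] rows 4.2
1 t [-0.076  0.001 -0.004] w [-0.121  0.243  0.454] rows 4.2
2 t [-0.    0.    0.07] w [-0. -0.  0.] rows 1.7
```

servo_tool([
  {"tx":0.001,"ty":-0.02,"tz":-0.02,"wx":0,"wy":0,"wz":0.12},
  {"tx":0.001,"ty":-0.037,"tz":-0.036,"wx":0,"wy":0,"wz":0.24},
  {"tx":0.002,"ty":-0.055,"tz":-0.054,"wx":0,"wy":0,"wz":0.36},
  {"tx":0.002,"ty":-0.055,"tz":-0.054,"wx":0,"wy":0,"wz":0.392},
])

```text
clock: 11.7
ee_pos: [0.5324, 0.1137, 0.209]
eef_rot: [[-0.951, 0.31, 0.007], [0.31, 0.951, -0.001], [-0.006, 0.001, -1.0]]
ft_force: [0.5, 1.5, -3.3]
grip_width: 0.407
grip_force: 57.5
```

servo_tool([
  {"tx":-0.006,"ty":-0.017,"tz":-0.018,"wx":0,"wy":0,"wz":0.12},
  {"tx":-0.013,"ty":-0.035,"tz":-0.036,"wx":0,"wy":0,"wz":0.24},
  {"tx":-0.02,"ty":-0.052,"tz":-0.055,"wx":0,"wy":0,"wz":0.36},
  {"tx":-0.02,"ty":-0.052,"tz":-0.055,"wx":0,"wy":0,"wz":0.392},
])

```text
clock: 12.03
ee_pos: [0.5356, 0.0578, 0.2641]
eef_rot: [[-0.76, 0.65, 0.007], [0.65, 0.76, -0.001], [-0.006, 0.004, -1.0]]
ft_force: [0.8, 0.2, -3.5]
grip_width: 0.408
grip_force: 57.4
```

servo_tool([
  {"tx":-0.0134,"ty":-0.0064,"tz":0.0032,"wx":-0.0244,"wy":0.0484,"wz":0.0908},
  {"tx":-0.0268,"ty":-0.0128,"tz":0.0064,"wx":-0.0488,"wy":0.0968,"wz":0.1816},
  {"tx":-0.0402,"ty":-0.0192,"tz":0.0096,"wx":-0.0732,"wy":0.1452,"wz":0.2724},
  {"tx":-0.0536,"ty":-0.0256,"tz":0.0128,"wx":-0.0976,"wy":0.1936,"wz":0.3632},
  {"tx":-0.067,"ty":-0.032,"tz":0.016,"wx":-0.122,"wy":0.242,"wz":0.454},
])

```text
clock: 12.45
ee_pos: [0.5659, -0.0081, 0.2442]
eef_rot: [[-0.394, 0.918, -0.045], [0.882, 0.391, 0.263], [0.259, 0.064, -0.964]]
ft_force: [0.3, -0.5, -4.3]
grip_width: 0.407
grip_force: 57.3
```

servo_tool([
  {"tx":-0.015,"ty":0,"tz":-0.001,"wx":-0.0244,"wy":0.0484,"wz":0.0908},
  {"tx":-0.03,"ty":0,"tz":-0.002,"wx":-0.0488,"wy":0.0968,"wz":0.1816},
  {"tx":-0.045,"ty":0,"tz":-0.003,"wx":-0.0732,"wy":0.1452,"wz":0.2724},
  {"tx":-0.061,"ty":0.001,"tz":-0.004,"wx":-0.0976,"wy":0.1936,"wz":0.3632},
  {"tx":-0.076,"ty":0.001,"tz":-0.004,"wx":-0.122,"wy":0.242,"wz":0.454},
])

```text
clock: 12.87
ee_pos: [0.5974, -0.0762, 0.2284]
eef_rot: [[0.053, 0.998, 0.033], [0.864, -0.062, 0.499], [0.5, 0.002, -0.866]]
ft_force: [1.1, 0.9, -4.5]
grip_width: 0.405
grip_force: 57.4
```

servo_tool([
  {"tx":0,"ty":0,"tz":0,"wx":0,"wy":0,"wz":0},
  {"tx":0,"ty":0,"tz":0,"wx":0,"wy":0,"wz":0},
  {"tx":0,"ty":0,"tz":0,"wx":0,"wy":0,"wz":0},
])

```text
clock: 13.12
ee_pos: [0.5967, -0.075, 0.2286]
eef_rot: [[0.048, 0.998, 0.031], [0.866, -0.057, 0.497], [0.498, 0.003, -0.867]]
ft_force: [-0.7, 0.4, -4.4]
grip_width: 0.41
grip_force: 57.5
```

```bash
python3 - <<'E'
from plan import *
import pickle
s=st(); plan([(tcp(.07),Tm),(tcp(0),Tm)])
d=ctrl.grab_frame("wrist"); d["p"]=s["ee_pos"];d["M"]=s["eef_rot"]; pickle.dump(d,open("w3.pkl","wb"))
im=cv2.resize(d["image"][:,:,::-1],(800,600),interpolation=cv2.INTER_CUBIC)
for P in [(.335,-.018,-.011),(.335,.018,-.011),(.205,.018,-.011),(.205,-.018,-.011),(.205,.024,.024),(.205,-.024,.024)]:
    u=wproj(d,TC[0]+TC[1]@(np.array(P)*[1,-1,-1])); print(P,u.round()); cv2.circle(im,tuple(int(v) for v in u),3,(255,0,255),1)
cv2.imwrite("pics/w3.png",im)
d=save("side","pics/s3.png")
E
```

```text
13.12 p [ 0.5967 -0.075   0.2286] rv
 [[ 0.048  0.998  0.031]
 [ 0.866 -0.057  0.497]
 [ 0.498  0.003 -0.867]] 
q [-0.35  0.32  0.37  1.78  0.5   1.23] F [-0.69  0.4  -4.39] T [-0.843  0.031  0.04 ] w 0.41 57.454464873299
0 t [-0.  0.  0.] w [0.002 0.002 0.002] rows 0.0
1 t [-0.    0.    0.07] w [ 0. -0.  0.] rows 1.7
(0.335, -0.018, -0.011) [439. 188.]
(0.335, 0.018, -0.011) [358. 187.]
(0.205, 0.018, -0.011) [363. 445.]
(0.205, -0.018, -0.011) [432. 445.]
(0.205, 0.024, 0.024) [346. 484.]
(0.205, -0.024, 0.024) [450. 484.]
```

View pics/w3.png

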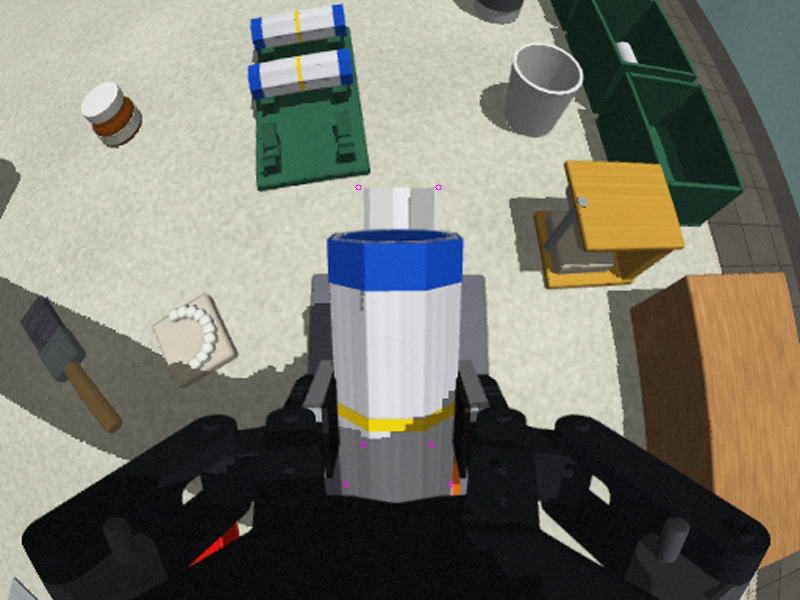

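The port end appears at (364–440, 187), within about 1.5 mm of the prediction. I'll lower the cartridge into the channel.

servo_tool([
  {"tx":0,"ty":0.001,"tz":0.03,"wx":0,"wy":0,"wz":0},
  {"tx":0,"ty":0.001,"tz":0.05,"wx":0,"wy":0,"wz":0},
  {"tx":0,"ty":0.001,"tz":0.06,"wx":0,"wy":0,"wz":0},
  {"tx":0,"ty":0.001,"tz":0.066,"wx":0,"wy":0,"wz":0},
  {"tx":0,"ty":0.001,"tz":0.066,"wx":0,"wy":0,"wz":0},
])

```text
clock: 13.63
ee_pos: [0.6004, -0.0414, 0.1721]
eef_rot: [[0.046, 0.998, 0.032], [0.866, -0.056, 0.498], [0.499, 0.005, -0.867]]
ft_force: [0.2, -0.4, -3.1]
grip_width: 0.406
grip_force: 57.4
```

```bash
python3 - <<'E'
from plan import *
s=st(); plan([(tcp(0),Tm)])
d=save("side","pics/s4.png"); cv2.imwrite("pics/s4.png",cv2.resize(d["image"][90:240,170:300,::-1],(520,600),interpolation=cv2.INTER_CUBIC))
E
```

```text
13.63 p [ 0.6004 -0.0414  0.1721] rv
 [[ 0.046  0.998  0.032]
 [ 0.866 -0.056  0.498]
 [ 0.499  0.005 -0.867]] 
q [-0.3   0.28  0.21  1.63  0.51  1.29] F [ 0.15 -0.35 -3.06] T [-0.82   0.038  0.025] w 0.406 57.43663433706388
0 t [-0.001 -0.001  0.004] w [0.004 0.002 0.004] rows 0.1
```

View pics/s4.png

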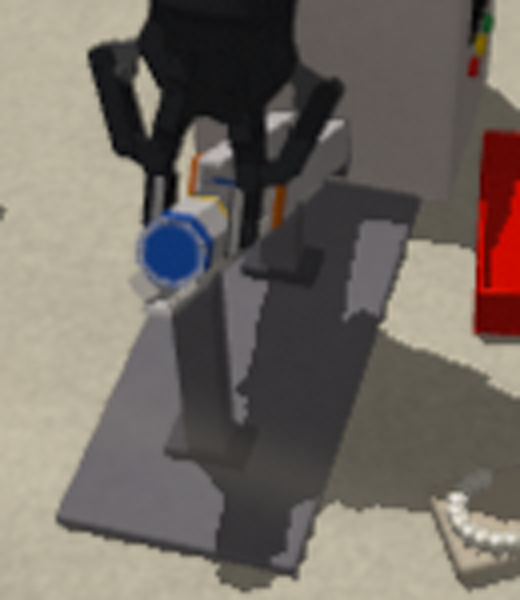

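The side view shows the cartridge (end at (175,250)) just above the V channel, in line with it. I'll lower it the last 4 mm and release.

servo_tool([
  {"tx":0,"ty":0,"tz":0.002,"wx":0,"wy":0,"wz":0},
  {"tx":0,"ty":0,"tz":0.004,"wx":0,"wy":0,"wz":0},
  {"tx":0,"ty":0,"tz":0.004,"wx":0,"wy":0,"wz":0},
])

```text
clock: 13.93
ee_pos: [0.6012, -0.041, 0.1709]
eef_rot: [[0.048, 0.998, 0.036], [0.866, -0.059, 0.497], [0.498, 0.007, -0.867]]
ft_force: [2.1, -5.3, 8.8]
grip_width: 0.406
grip_force: 59.0
```

servo_tool([
  {"tx":0,"ty":0,"tz":0.0,"wx":0,"wy":0,"wz":0},
  {"tx":0,"ty":0,"tz":0.0,"wx":0,"wy":0,"wz":0},
  {"tx":0,"ty":0,"tz":0.0,"wx":0,"wy":0,"wz":0},
  {"tx":0,"ty":0,"tz":-0.03,"wx":0,"wy":0,"wz":0},
  {"tx":0,"ty":0,"tz":-0.07,"wx":0,"wy":0,"wz":0},
], jaw=0.4)

```text
clock: 14.35
ee_pos: [0.5965, -0.0737, 0.2266]
eef_rot: [[0.049, 0.998, 0.025], [0.864, -0.056, 0.5], [0.501, -0.003, -0.866]]
ft_force: [-0.1, 0.4, -0.1]
grip_width: 0.704
grip_force: 0.0
```

```bash
python3 - <<'E'
from plan import *
s=st()
d=save("top","pics/t5.png"); cv2.imwrite("pics/t5.png",cv2.resize(d["image"][110:230,240:400,::-1],(800,600),interpolation=cv2.INTER_CUBIC))
a=np.radians(185.3)
plan([((.54,.06,.27),down(np.radians(140))),((.522,.245,.15),down(a)),((.522,.245,.031),down(a))])
E
```

```text
14.35 p [ 0.5965 -0.0737  0.2266] rv
 [[ 0.049  0.998  0.025]
 [ 0.864 -0.056  0.5  ]
 [ 0.501 -0.003 -0.866]] 
q [-0.35  0.33  0.37  1.78  0.5   1.23] F [-0.13  0.42 -0.1 ] T [-0.408 -0.001  0.013] w 0.704 0.0
0 t [ 0.067 -0.033  0.018] w [ 0.125 -0.24  -0.454] rows 4.2
0 t [0.076 0.002 0.003] w [ 0.124 -0.239 -0.453] rows 4.2
1 t [0.066 0.065 0.06 ] w [ 0.    -0.    -0.395] rows 3.2
1 t [0.037 0.086 0.06 ] w [ 0.    -0.    -0.396] rows 3.2
2 t [-0.    -0.     0.119] w [0. 0. 0.] rows 2.9
```

View pics/t5.png

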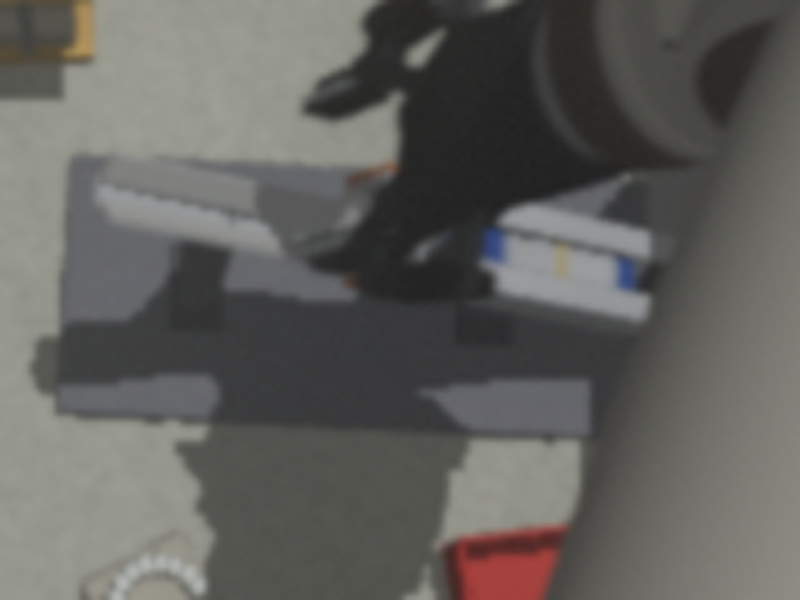

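The top view shows the first cartridge down in the tube (band at (563,260)), with the port empty. Next is cartridge 2.

servo_tool([
  {"tx":0.0134,"ty":-0.0066,"tz":0.0036,"wx":0.025,"wy":-0.048,"wz":-0.0908},
  {"tx":0.0268,"ty":-0.0132,"tz":0.0072,"wx":0.05,"wy":-0.096,"wz":-0.1816},
  {"tx":0.0402,"ty":-0.0198,"tz":0.0108,"wx":0.075,"wy":-0.144,"wz":-0.2724},
  {"tx":0.0536,"ty":-0.0264,"tz":0.0144,"wx":0.1,"wy":-0.192,"wz":-0.3632},
  {"tx":0.067,"ty":-0.033,"tz":0.018,"wx":0.125,"wy":-0.24,"wz":-0.454},
])

```text
clock: 14.82
ee_pos: [0.5686, -0.0057, 0.2465]
eef_rot: [[-0.402, 0.914, -0.049], [0.879, 0.4, 0.26], [0.257, 0.062, -0.964]]
ft_force: [0.4, 0.5, 0.5]
grip_width: 0.7
grip_force: 0.0
```

servo_tool([
  {"tx":0.0152,"ty":0.0004,"tz":0.0006,"wx":0.0248,"wy":-0.0478,"wz":-0.0906},
  {"tx":0.0304,"ty":0.0008,"tz":0.0012,"wx":0.0496,"wy":-0.0956,"wz":-0.1812},
  {"tx":0.0456,"ty":0.0012,"tz":0.0018,"wx":0.0744,"wy":-0.1434,"wz":-0.2718},
  {"tx":0.0608,"ty":0.0016,"tz":0.0024,"wx":0.0992,"wy":-0.1912,"wz":-0.3624},
  {"tx":0.076,"ty":0.002,"tz":0.003,"wx":0.124,"wy":-0.239,"wz":-0.453},
])

```text
clock: 15.23
ee_pos: [0.5399, 0.0631, 0.2636]
eef_rot: [[-0.769, 0.639, -0.004], [0.639, 0.769, -0.0], [0.003, -0.002, -1.0]]
ft_force: [-0.2, -0.1, -0.4]
grip_width: 0.701
grip_force: 0.0
```

servo_tool([
  {"tx":0.0165,"ty":0.0162,"tz":0.015,"wx":0,"wy":0,"wz":-0.099},
  {"tx":0.033,"ty":0.0325,"tz":0.03,"wx":0,"wy":0,"wz":-0.198},
  {"tx":0.05,"ty":0.0487,"tz":0.045,"wx":0,"wy":0,"wz":-0.297},
  {"tx":0.066,"ty":0.065,"tz":0.06,"wx":0,"wy":0,"wz":-0.395},
])

```text
clock: 15.57
ee_pos: [0.5305, 0.156, 0.2031]
eef_rot: [[-0.956, 0.293, -0.004], [0.293, 0.956, 0.002], [0.005, 0.001, -1.0]]
ft_force: [0.3, -0.6, -0.2]
grip_width: 0.703
grip_force: 0.0
```

servo_tool([
  {"tx":0.009,"ty":0.0215,"tz":0.015,"wx":0,"wy":0,"wz":-0.099},
  {"tx":0.018,"ty":0.043,"tz":0.03,"wx":0,"wy":0,"wz":-0.198},
  {"tx":0.028,"ty":0.0645,"tz":0.045,"wx":0,"wy":0,"wz":-0.297},
  {"tx":0.037,"ty":0.086,"tz":0.06,"wx":0,"wy":0,"wz":-0.396},
  {"tx":0.037,"ty":0.086,"tz":0.06,"wx":0,"wy":0,"wz":-0.396},
])

```text
clock: 15.98
ee_pos: [0.5192, 0.2507, 0.1402]
eef_rot: [[-0.995, -0.102, -0.009], [-0.102, 0.995, 0.001], [0.009, 0.002, -1.0]]
ft_force: [-1.1, -0.8, -0.2]
grip_width: 0.702
grip_force: 0.0
```

servo_tool([
  {"tx":0,"ty":0,"tz":0,"wx":0,"wy":0,"wz":0},
  {"tx":0,"ty":0,"tz":0,"wx":0,"wy":0,"wz":0},
])

```text
clock: 16.15
ee_pos: [0.5211, 0.2476, 0.1442]
eef_rot: [[-0.996, -0.092, -0.005], [-0.092, 0.996, 0.002], [0.005, 0.002, -1.0]]
ft_force: [-0.5, -0.4, 0.7]
grip_width: 0.7
grip_force: 0.0
```

```bash
python3 - <<'E'
from plan import *
s=st()
a=np.radians(185.3)
plan([((.5215,.246,.031),down(a))])
E
```

```text
16.15 p [0.5211 0.2476 0.1442] rv
 [[-0.996 -0.092 -0.005]
 [-0.092  0.996  0.002]
 [ 0.005  0.002 -1.   ]] 
q [0.44 0.14 0.07 1.5  0.   0.35] F [-0.53 -0.44  0.7 ] T [ 0.017 -0.004 -0.038] w 0.7 0.0
0 t [-0.001 -0.002  0.113] w [ 0.002 -0.005 -0.001] rows 2.7
```

servo_tool([
  {"tx":-0.001,"ty":-0.001,"tz":0.04,"wx":0,"wy":0,"wz":0},
  {"tx":-0.001,"ty":-0.001,"tz":0.075,"wx":0,"wy":0,"wz":0},
  {"tx":-0.001,"ty":-0.001,"tz":0.105,"wx":0,"wy":0,"wz":0},
  {"tx":-0.001,"ty":-0.001,"tz":0.115,"wx":0,"wy":0,"wz":0},
  {"tx":-0.001,"ty":-0.001,"tz":0.115,"wx":0,"wy":0,"wz":0},
])

```text
clock: 16.57
ee_pos: [0.5206, 0.2457, 0.027]
eef_rot: [[-0.996, -0.091, -0.008], [-0.091, 0.996, 0.0], [0.008, 0.001, -1.0]]
ft_force: [-1.0, -0.1, -0.2]
grip_width: 0.699
grip_force: 0.0
```

servo_tool([
  {"tx":0,"ty":0,"tz":0,"wx":0,"wy":0,"wz":0},
  {"tx":0,"ty":0,"tz":0,"wx":0,"wy":0,"wz":0},
  {"tx":0,"ty":0,"tz":0,"wx":0,"wy":0,"wz":0},
  {"tx":0,"ty":0,"tz":0,"wx":0,"wy":0,"wz":0},
], jaw=-1, grip_force=50)

```text
clock: 16.9
ee_pos: [0.5232, 0.2455, 0.0319]
eef_rot: [[-0.996, -0.091, -0.001], [-0.091, 0.996, -0.001], [0.001, -0.001, -1.0]]
ft_force: [-1.5, -12.0, 6.3]
grip_width: 0.41
grip_force: 51.3
```

servo_tool([
  {"tx":0,"ty":0,"tz":-0.04,"wx":0,"wy":0,"wz":0},
  {"tx":0,"ty":0,"tz":-0.08,"wx":0,"wy":0,"wz":0},
  {"tx":0,"ty":0,"tz":-0.12,"wx":0,"wy":0.12,"wz":0},
  {"tx":0,"ty":0,"tz":-0.13,"wx":0,"wy":0.24,"wz":0},
  {"tx":0,"ty":0,"tz":-0.13,"wx":0,"wy":0.36,"wz":0},
])

```text
clock: 17.32
ee_pos: [0.5233, 0.2477, 0.1675]
eef_rot: [[-0.947, -0.093, -0.308], [-0.091, 0.996, -0.023], [0.309, 0.006, -0.951]]
ft_force: [-0.5, 0.7, -4.2]
grip_width: 0.413
grip_force: 52.6
```

servo_tool([
  {"tx":0,"ty":0,"tz":0,"wx":0,"wy":0.12,"wz":0},
  {"tx":0,"ty":0,"tz":0,"wx":0,"wy":0.19,"wz":0},
  {"tx":0,"ty":0,"tz":0,"wx":0,"wy":0.19,"wz":0},
  {"tx":0,"ty":0,"tz":0,"wx":0,"wy":0.19,"wz":0},
  {"tx":0,"ty":0,"tz":0,"wx":0,"wy":0.19,"wz":0},
])

```text
clock: 17.73
ee_pos: [0.5226, 0.2471, 0.1601]
eef_rot: [[-0.87, -0.093, -0.484], [-0.083, 0.996, -0.043], [0.485, 0.003, -0.874]]
ft_force: [0.5, -0.1, -3.3]
grip_width: 0.413
grip_force: 53.4
```

servo_tool([
  {"tx":0,"ty":0,"tz":0,"wx":0,"wy":-0.12,"wz":0},
  {"tx":0,"ty":0,"tz":0,"wx":0,"wy":-0.24,"wz":0},
  {"tx":0,"ty":0,"tz":0,"wx":0,"wy":-0.36,"wz":0},
  {"tx":0,"ty":0,"tz":0,"wx":0,"wy":-0.48,"wz":0},
  {"tx":0,"ty":0,"tz":0,"wx":0,"wy":-0.55,"wz":0},
])

```text
clock: 18.15
ee_pos: [0.5209, 0.247, 0.1634]
eef_rot: [[-0.994, -0.094, 0.052], [-0.093, 0.996, 0.01], [-0.053, 0.006, -0.999]]
ft_force: [-0.8, 0.2, -3.9]
grip_width: 0.413
grip_force: 55.2
```

servo_tool([
  {"tx":0,"ty":0,"tz":0,"wx":0,"wy":0,"wz":0},
  {"tx":0,"ty":0,"tz":0,"wx":0,"wy":0,"wz":0},
  {"tx":0,"ty":0,"tz":0,"wx":0,"wy":0,"wz":0},
])

```text
clock: 18.4
ee_pos: [0.5219, 0.247, 0.1607]
eef_rot: [[-0.995, -0.093, 0.039], [-0.093, 0.996, 0.007], [-0.04, 0.004, -0.999]]
ft_force: [0.4, -0.3, -3.6]
grip_width: 0.409
grip_force: 55.2
```

```bash
python3 - <<'E'
from plan import *
avg(10); s=st()
E
```

```text
tool-axes T [ 0.015   0.0543 -0.0017] sd [0.02  0.029 0.033] F [0.16 0.03 4.42]
18.9 p [0.5224 0.2469 0.1583] rv
 [[-0.995 -0.093  0.037]
 [-0.093  0.996  0.005]
 [-0.037  0.002 -0.999]] 
q [ 0.45  0.1   0.05  1.48 -0.01  0.35] F [-0.81  0.17 -4.64] T [-0.005  0.08  -0.078] w 0.409 55.21602804539725
```

servo_tool([
  {"tx":0,"ty":0,"tz":0,"wx":0,"wy":-0.12,"wz":0},
  {"tx":0,"ty":0,"tz":0,"wx":0,"wy":-0.24,"wz":0},
  {"tx":0,"ty":0,"tz":0,"wx":0,"wy":-0.36,"wz":0},
  {"tx":0,"ty":0,"tz":0,"wx":0,"wy":-0.48,"wz":0},
  {"tx":0,"ty":0,"tz":0,"wx":0,"wy":-0.55,"wz":0},
])

```text
clock: 19.32
ee_pos: [0.521, 0.2465, 0.158]
eef_rot: [[-0.826, -0.093, 0.556], [-0.076, 0.996, 0.054], [-0.559, 0.002, -0.829]]
ft_force: [0.4, -0.1, -3.7]
grip_width: 0.408
grip_force: 55.3
```

servo_tool([
  {"tx":0,"ty":0,"tz":0,"wx":0,"wy":0,"wz":0},
  {"tx":0,"ty":0,"tz":0,"wx":0,"wy":0,"wz":0},
  {"tx":0,"ty":0,"tz":0,"wx":0,"wy":0,"wz":0},
  {"tx":0,"ty":0,"tz":0,"wx":0,"wy":0.12,"wz":0},
  {"tx":0,"ty":0,"tz":0,"wx":0,"wy":0.24,"wz":0},
])

```text
clock: 19.73
ee_pos: [0.5208, 0.2466, 0.1585]
eef_rot: [[-0.938, -0.093, 0.333], [-0.087, 0.996, 0.034], [-0.335, 0.003, -0.942]]
ft_force: [2.1, 0.7, -3.2]
grip_width: 0.408
grip_force: 56.0
```

servo_tool([
  {"tx":0,"ty":0,"tz":0,"wx":0,"wy":0.12,"wz":0},
  {"tx":0,"ty":0,"tz":0,"wx":0,"wy":0.24,"wz":0},
  {"tx":0,"ty":0,"tz":0,"wx":0,"wy":0.31,"wz":0},
  {"tx":0,"ty":0,"tz":0,"wx":0,"wy":0.31,"wz":0},
  {"tx":0,"ty":0,"tz":0,"wx":0,"wy":0.31,"wz":0},
])

```text
clock: 20.15
ee_pos: [0.5243, 0.2469, 0.1575]
eef_rot: [[-0.995, -0.092, 0.037], [-0.091, 0.996, 0.005], [-0.037, 0.002, -0.999]]
ft_force: [-0.5, -0.1, -4.3]
grip_width: 0.41
grip_force: 55.9
```

```bash
python3 - <<'E'
from plan import *
avg(10); s=st()
E
```

```text
tool-axes T [0.0011 0.0509 0.0045] sd [0.027 0.031 0.031] F [0.6  0.26 4.17]
20.65 p [0.522  0.247  0.1593] rv
 [[-0.995 -0.093  0.039]
 [-0.093  0.996  0.006]
 [-0.039  0.003 -0.999]] 
q [ 0.45  0.1   0.05  1.48 -0.01  0.35] F [ 0.44  0.3  -4.55] T [ 0.025  0.007 -0.012] w 0.403 55.92890142928809
```

Cartridge 2 gives the same torque after both tilts (0.054 and 0.051 Nm), so it is sound. I'll load it.

```bash
python3 - <<'E'
from plan import *
s=ctrl.read_state()
plan([((.535,.08,.26),down(np.radians(145))),(tcp(.07),Tm),(tcp(0),Tm)])
E
```

```text
0 t [-0.001 -0.084 -0.051] w [0.008 0.018 0.352] rows 2.8
0 t [-0.028 -0.078 -0.05 ] w [0.009 0.019 0.352] rows 2.8
1 t [-0.07  -0.046  0.016] w [-0.133  0.239  0.497] rows 4.5
1 t [-0.085 -0.007 -0.007] w [-0.134  0.239  0.496] rows 4.5
2 t [0.   0.   0.07] w [ 0.    -0.001  0.   ] rows 1.7
```

servo_tool([
  {"tx":0,"ty":-0.028,"tz":-0.02,"wx":0.003,"wy":0.006,"wz":0.115},
  {"tx":-0.001,"ty":-0.056,"tz":-0.035,"wx":0.006,"wy":0.012,"wz":0.23},
  {"tx":-0.001,"ty":-0.084,"tz":-0.051,"wx":0.008,"wy":0.018,"wz":0.352},
])

```text
clock: 20.9
ee_pos: [0.5287, 0.1625, 0.2102]
eef_rot: [[-0.965, 0.26, 0.019], [0.26, 0.966, -0.001], [-0.019, 0.004, -1.0]]
ft_force: [1.0, -0.1, -4.6]
grip_width: 0.41
grip_force: 56.2
```

servo_tool([
  {"tx":-0.009,"ty":-0.026,"tz":-0.017,"wx":0.003,"wy":0.006,"wz":0.115},
  {"tx":-0.018,"ty":-0.052,"tz":-0.034,"wx":0.006,"wy":0.012,"wz":0.23},
  {"tx":-0.028,"ty":-0.078,"tz":-0.05,"wx":0.009,"wy":0.019,"wz":0.352},
  {"tx":-0.028,"ty":-0.078,"tz":-0.05,"wx":0.009,"wy":0.019,"wz":0.352},
])

```text
clock: 21.23
ee_pos: [0.5362, 0.0767, 0.2634]
eef_rot: [[-0.813, 0.582, 0.003], [0.582, 0.813, -0.002], [-0.004, 0.001, -1.0]]
ft_force: [1.2, -0.3, -4.2]
grip_width: 0.412
grip_force: 56.2
```

servo_tool([
  {"tx":-0.014,"ty":-0.009,"tz":0.003,"wx":-0.0266,"wy":0.0478,"wz":0.0994},
  {"tx":-0.028,"ty":-0.018,"tz":0.006,"wx":-0.0532,"wy":0.0956,"wz":0.1988},
  {"tx":-0.042,"ty":-0.027,"tz":0.009,"wx":-0.0798,"wy":0.1434,"wz":0.2982},
  {"tx":-0.056,"ty":-0.037,"tz":0.013,"wx":-0.1064,"wy":0.1912,"wz":0.3976},
  {"tx":-0.07,"ty":-0.046,"tz":0.016,"wx":-0.133,"wy":0.239,"wz":0.497},
])

```text
clock: 21.65
ee_pos: [0.5665, 0.002, 0.2436]
eef_rot: [[-0.433, 0.9, -0.054], [0.863, 0.431, 0.263], [0.26, 0.067, -0.963]]
ft_force: [0.1, 0.5, -4.6]
grip_width: 0.407
grip_force: 56.2
```

servo_tool([
  {"tx":-0.017,"ty":-0.001,"tz":-0.001,"wx":-0.0268,"wy":0.0478,"wz":0.0992},
  {"tx":-0.034,"ty":-0.003,"tz":-0.003,"wx":-0.0536,"wy":0.0956,"wz":0.1984},
  {"tx":-0.051,"ty":-0.004,"tz":-0.004,"wx":-0.0804,"wy":0.1434,"wz":0.2976},
  {"tx":-0.068,"ty":-0.006,"tz":-0.006,"wx":-0.1072,"wy":0.1912,"wz":0.3968},
  {"tx":-0.085,"ty":-0.007,"tz":-0.007,"wx":-0.134,"wy":0.239,"wz":0.496},
])

```text
clock: 22.07
ee_pos: [0.5977, -0.0765, 0.2278]
eef_rot: [[0.054, 0.998, 0.03], [0.864, -0.062, 0.5], [0.501, -0.001, -0.865]]
ft_force: [-0.1, 0.4, -4.2]
grip_width: 0.408
grip_force: 56.2
```

servo_tool([
  {"tx":0,"ty":0,"tz":0,"wx":0,"wy":0,"wz":0},
  {"tx":0,"ty":0,"tz":0,"wx":0,"wy":0,"wz":0},
  {"tx":0,"ty":0,"tz":0,"wx":0,"wy":0,"wz":0},
])

```text
clock: 22.32
ee_pos: [0.5972, -0.0753, 0.2281]
eef_rot: [[0.049, 0.998, 0.028], [0.865, -0.056, 0.498], [0.499, -0.0, -0.866]]
ft_force: [0.7, -0.0, -4.3]
grip_width: 0.409
grip_force: 56.2
```

```bash
python3 - <<'E'
from plan import *
st(); plan([(tcp(0)+[.001,0,0],Tm)])
E
```

```text
22.32 p [ 0.5972 -0.0753  0.2281] rv
 [[ 0.049  0.998  0.028]
 [ 0.865 -0.056  0.498]
 [ 0.499 -0.    -0.866]] 
q [-0.35  0.33  0.37  1.78  0.5   1.23] F [ 0.66 -0.01 -4.28] T [-0.882  0.038  0.019] w 0.409 56.22763973660767
0 t [0.    0.001 0.07 ] w [-0.001  0.001  0.001] rows 1.7
```

servo_tool([
  {"tx":0,"ty":0.001,"tz":0.03,"wx":0,"wy":0,"wz":0},
  {"tx":0,"ty":0.001,"tz":0.05,"wx":0,"wy":0,"wz":0},
  {"tx":0,"ty":0.001,"tz":0.062,"wx":0,"wy":0,"wz":0},
  {"tx":0,"ty":0.001,"tz":0.068,"wx":0,"wy":0,"wz":0},
  {"tx":0,"ty":0.001,"tz":0.069,"wx":0,"wy":0,"wz":0},
])

```text
clock: 22.73
ee_pos: [0.6012, -0.04, 0.1697]
eef_rot: [[0.046, 0.998, 0.031], [0.866, -0.055, 0.498], [0.499, 0.004, -0.867]]
ft_force: [4.1, -4.0, 0.2]
grip_width: 0.404
grip_force: 56.8
```

servo_tool([
  {"tx":0,"ty":0,"tz":0.0,"wx":0,"wy":0,"wz":0},
  {"tx":0,"ty":0,"tz":0.0,"wx":0,"wy":0,"wz":0},
])

```text
clock: 22.9
ee_pos: [0.6009, -0.0403, 0.1697]
eef_rot: [[0.047, 0.998, 0.03], [0.865, -0.056, 0.499], [0.499, 0.002, -0.866]]
ft_force: [3.8, -0.0, -0.6]
grip_width: 0.408
grip_force: 56.6
```

servo_tool([
  {"tx":0,"ty":0,"tz":0.0,"wx":0,"wy":0,"wz":0},
  {"tx":0,"ty":0,"tz":0.0,"wx":0,"wy":0,"wz":0},
  {"tx":0,"ty":0,"tz":0.0,"wx":0,"wy":0,"wz":0},
  {"tx":0,"ty":0,"tz":-0.03,"wx":0,"wy":0,"wz":0},
  {"tx":0,"ty":0,"tz":-0.07,"wx":0,"wy":0,"wz":0},
], jaw=0.4)

```text
clock: 23.32
ee_pos: [0.597, -0.0748, 0.227]
eef_rot: [[0.051, 0.998, 0.022], [0.864, -0.055, 0.501], [0.501, -0.006, -0.865]]
ft_force: [1.4, -0.7, 0.9]
grip_width: 0.698
grip_force: 0.0
```

```bash
python3 - <<'E'
from plan import *
st(); a=np.radians(185.3)
plan([((.54,.07,.27),down(np.radians(140))),((.514,.321,.14),down(a))])
E
```

```text
23.32 p [ 0.597  -0.0748  0.227 ] rv
 [[ 0.051  0.998  0.022]
 [ 0.864 -0.055  0.501]
 [ 0.501 -0.006 -0.865]] 
q [-0.35  0.33  0.38  1.79  0.5   1.23] F [ 1.37 -0.66  0.91] T [-0.441 -0.056 -0.059] w 0.698 0.0
0 t [ 0.072 -0.033  0.017] w [ 0.119 -0.245 -0.454] rows 4.2
0 t [ 0.08   0.004 -0.   ] w [ 0.119 -0.244 -0.454] rows 4.2
1 t [0.091 0.088 0.065] w [ 0.    -0.    -0.395] rows 3.4
1 t [0.049 0.116 0.065] w [ 0.    -0.    -0.395] rows 3.4
```

servo_tool([
  {"tx":0.0144,"ty":-0.0066,"tz":0.0034,"wx":0.024,"wy":-0.049,"wz":-0.0908},
  {"tx":0.0288,"ty":-0.0132,"tz":0.0068,"wx":0.048,"wy":-0.098,"wz":-0.1816},
  {"tx":0.0432,"ty":-0.0198,"tz":0.0102,"wx":0.072,"wy":-0.147,"wz":-0.2724},
  {"tx":0.0576,"ty":-0.0264,"tz":0.0136,"wx":0.096,"wy":-0.196,"wz":-0.3632},
  {"tx":0.072,"ty":-0.033,"tz":0.017,"wx":0.119,"wy":-0.245,"wz":-0.454},
])

```text
clock: 23.73
ee_pos: [0.5692, -0.003, 0.2505]
eef_rot: [[-0.401, 0.915, -0.045], [0.88, 0.398, 0.257], [0.253, 0.063, -0.965]]
ft_force: [0.7, -0.8, 0.5]
grip_width: 0.703
grip_force: 0.0
```

servo_tool([
  {"tx":0.016,"ty":0.001,"tz":0,"wx":0.024,"wy":-0.049,"wz":-0.0908},
  {"tx":0.032,"ty":0.002,"tz":0,"wx":0.048,"wy":-0.098,"wz":-0.1816},
  {"tx":0.048,"ty":0.003,"tz":0,"wx":0.072,"wy":-0.147,"wz":-0.2724},
  {"tx":0.064,"ty":0.004,"tz":0,"wx":0.096,"wy":-0.196,"wz":-0.3632},
  {"tx":0.08,"ty":0.004,"tz":0,"wx":0.119,"wy":-0.244,"wz":-0.454},
])

```text
clock: 24.15
ee_pos: [0.5411, 0.0695, 0.2714]
eef_rot: [[-0.768, 0.641, 0.006], [0.641, 0.768, -0.004], [-0.007, 0.001, -1.0]]
ft_force: [0.3, -0.1, -0.3]
grip_width: 0.701
grip_force: 0.0
```

servo_tool([
  {"tx":0.023,"ty":0.022,"tz":0.016,"wx":0,"wy":0,"wz":-0.099},
  {"tx":0.045,"ty":0.044,"tz":0.032,"wx":0,"wy":0,"wz":-0.198},
  {"tx":0.068,"ty":0.066,"tz":0.049,"wx":0,"wy":0,"wz":-0.297},
  {"tx":0.091,"ty":0.088,"tz":0.065,"wx":0,"wy":0,"wz":-0.395},
])

```text
clock: 24.48
ee_pos: [0.5281, 0.196, 0.2052]
eef_rot: [[-0.955, 0.295, 0.005], [0.295, 0.955, -0.001], [-0.005, 0.0, -1.0]]
ft_force: [-0.1, -1.4, -0.7]
grip_width: 0.7
grip_force: 0.0
```

servo_tool([
  {"tx":0.012,"ty":0.029,"tz":0.016,"wx":0,"wy":0,"wz":-0.099},
  {"tx":0.025,"ty":0.058,"tz":0.032,"wx":0,"wy":0,"wz":-0.198},
  {"tx":0.037,"ty":0.087,"tz":0.049,"wx":0,"wy":0,"wz":-0.297},
  {"tx":0.049,"ty":0.116,"tz":0.065,"wx":0,"wy":0,"wz":-0.395},
  {"tx":0.049,"ty":0.116,"tz":0.065,"wx":0,"wy":0,"wz":-0.395},
])

```text
clock: 24.9
ee_pos: [0.515, 0.3236, 0.1363]
eef_rot: [[-0.995, -0.1, 0.0], [-0.1, 0.995, -0.003], [-0.0, -0.003, -1.0]]
ft_force: [-0.5, 0.1, -0.5]
grip_width: 0.701
grip_force: 0.0
```

servo_tool([
  {"tx":0,"ty":0,"tz":0,"wx":0,"wy":0,"wz":0},
  {"tx":0,"ty":0,"tz":0,"wx":0,"wy":0,"wz":0},
  {"tx":0,"ty":0,"tz":0,"wx":0,"wy":0,"wz":0},
])

```text
clock: 25.15
ee_pos: [0.5176, 0.3192, 0.1413]
eef_rot: [[-0.996, -0.088, 0.006], [-0.088, 0.996, -0.001], [-0.006, -0.002, -1.0]]
ft_force: [0.1, -0.8, -0.7]
grip_width: 0.7
grip_force: 0.0
```

```bash
python3 - <<'E'
from plan import *
st(); plan([((.514,.321,.031),down(np.radians(185.3)))])
d=ctrl.grab_frame("top"); cv2.imwrite("pics/t6.png",cv2.resize(d["image"][110:230,240:400,::-1],(800,600),interpolation=cv2.INTER_CUBIC))
E
```

```text
25.15 p [0.5176 0.3192 0.1413] rv
 [[-0.996 -0.088  0.006]
 [-0.088  0.996 -0.001]
 [-0.006 -0.002 -1.   ]] 
q [ 0.55  0.21  0.14  1.5  -0.    0.47] F [ 0.13 -0.82 -0.69] T [0.02  0.015 0.003] w 0.7 0.0
0 t [0.004 0.002 0.11 ] w [-0.002  0.006 -0.004] rows 2.6
```

View pics/t6.png

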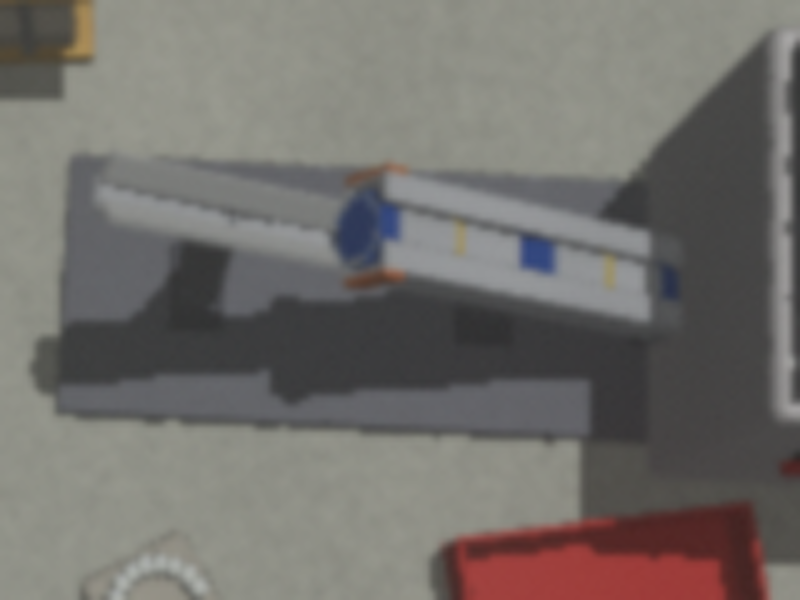

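Both sound cartridges lie end to end in the tube (bands at (610,270) and (460,238)). Now I'll move the rattler to the tray.

servo_tool([
  {"tx":0.003,"ty":0.001,"tz":0.04,"wx":0,"wy":0,"wz":0},
  {"tx":0.003,"ty":0.001,"tz":0.075,"wx":0,"wy":0,"wz":0},
  {"tx":0.003,"ty":0.001,"tz":0.102,"wx":0,"wy":0,"wz":0},
  {"tx":0.003,"ty":0.001,"tz":0.11,"wx":0,"wy":0,"wz":0},
  {"tx":0.003,"ty":0.001,"tz":0.11,"wx":0,"wy":0,"wz":0},
])

```text
clock: 25.62
ee_pos: [0.5139, 0.319, 0.0288]
eef_rot: [[-0.996, -0.088, 0.002], [-0.088, 0.996, -0.003], [-0.002, -0.003, -1.0]]
ft_force: [-1.0, 0.2, 0.3]
grip_width: 0.7
grip_force: 0.0
```

servo_tool([
  {"tx":0,"ty":0,"tz":0,"wx":0,"wy":0,"wz":0},
  {"tx":0,"ty":0,"tz":0,"wx":0,"wy":0,"wz":0},
  {"tx":0,"ty":0,"tz":0,"wx":0,"wy":0,"wz":0},
  {"tx":0,"ty":0,"tz":0,"wx":0,"wy":0,"wz":0},
], jaw=-1, grip_force=70)

```text
clock: 25.95
ee_pos: [0.516, 0.3211, 0.0334]
eef_rot: [[-0.996, -0.09, 0.009], [-0.09, 0.996, 0.001], [-0.009, -0.0, -1.0]]
ft_force: [-1.3, -1.7, 6.6]
grip_width: 0.404
grip_force: 71.1
```

servo_tool([
  {"tx":0,"ty":0,"tz":-0.035,"wx":0,"wy":0,"wz":0},
  {"tx":0,"ty":0,"tz":-0.07,"wx":0,"wy":0,"wz":0},
  {"tx":0,"ty":0,"tz":-0.105,"wx":0,"wy":0,"wz":0},
  {"tx":0,"ty":0,"tz":-0.13,"wx":0,"wy":0,"wz":0},
  {"tx":0,"ty":0,"tz":-0.13,"wx":0,"wy":0,"wz":0},
])

```text
clock: 26.37
ee_pos: [0.5159, 0.3218, 0.1678]
eef_rot: [[-0.996, -0.09, 0.013], [-0.09, 0.996, 0.004], [-0.014, 0.002, -1.0]]
ft_force: [0.7, 1.7, -3.7]
grip_width: 0.401
grip_force: 72.1
```

```bash
python3 - <<'E'
from plan import *
avg(6); s=st()
a=np.radians
plan([((.45,.0,.18),down(a(140))),((.4015,-.254,.15),down(a(96)))])
D=ctrl.grab_frame("top")
for x in (.05,.15):
    u=np.array(proj(D,TC[0]+TC[1]@np.array([x,0,-.018]))); print("band expected at",(u-[240,110])*5)
E
```

```text
tool-axes T [-0.0147  0.0135 -0.0136] sd [0.031 0.029 0.047] F [-0.01 -0.15  5.41]
26.67 p [0.5133 0.3201 0.1582] rv
 [[-0.996 -0.09   0.002]
 [-0.09   0.996 -0.003]
 [-0.002 -0.004 -1.   ]] 
q [ 0.56  0.2   0.17  1.53 -0.    0.47] F [ 0.21  0.16 -4.56] T [0.023 0.009 0.064] w 0.406 71.9208297575824
0 t [ 0.046 -0.157 -0.01 ] w [-0.001  0.002  0.394] rows 3.9
0 t [-0.018 -0.162 -0.011] w [-0.002  0.001  0.394] rows 3.9
1 t [-0.063 -0.113  0.015] w [0.    0.    0.384] rows 3.1
1 t [-0.1   -0.081  0.015] w [0.    0.    0.384] rows 3.1
band expected at [610.82682593 277.62155318]
band expected at [462.51571687 245.49587573]
```

servo_tool([
  {"tx":0.011,"ty":-0.039,"tz":-0.003,"wx":0,"wy":0,"wz":0.1},
  {"tx":0.023,"ty":-0.078,"tz":-0.005,"wx":0,"wy":0,"wz":0.2},
  {"tx":0.035,"ty":-0.118,"tz":-0.008,"wx":0,"wy":0,"wz":0.3},
  {"tx":0.046,"ty":-0.157,"tz":-0.01,"wx":0,"wy":0,"wz":0.394},
  {"tx":0.046,"ty":-0.157,"tz":-0.01,"wx":0,"wy":0,"wz":0.394},
])

```text
clock: 27.13
ee_pos: [0.4807, 0.1547, 0.1705]
eef_rot: [[-0.951, 0.308, 0.004], [0.308, 0.951, -0.004], [-0.005, -0.003, -1.0]]
ft_force: [0.9, -0.2, -4.9]
grip_width: 0.407
grip_force: 74.5
```

servo_tool([
  {"tx":-0.004,"ty":-0.04,"tz":-0.003,"wx":0,"wy":0,"wz":0.1},
  {"tx":-0.009,"ty":-0.081,"tz":-0.005,"wx":0,"wy":0,"wz":0.2},
  {"tx":-0.013,"ty":-0.121,"tz":-0.008,"wx":0,"wy":0,"wz":0.3},
  {"tx":-0.018,"ty":-0.162,"tz":-0.011,"wx":0,"wy":0,"wz":0.394},
  {"tx":-0.018,"ty":-0.162,"tz":-0.011,"wx":0,"wy":0,"wz":0.394},
])

```text
clock: 27.55
ee_pos: [0.4495, -0.0054, 0.1817]
eef_rot: [[-0.759, 0.651, 0.005], [0.651, 0.759, -0.004], [-0.006, -0.0, -1.0]]
ft_force: [0.6, 0.6, -4.3]
grip_width: 0.4
grip_force: 75.1
```

servo_tool([
  {"tx":-0.016,"ty":-0.028,"tz":0.004,"wx":0,"wy":0,"wz":0.096},
  {"tx":-0.032,"ty":-0.056,"tz":0.008,"wx":0,"wy":0,"wz":0.192},
  {"tx":-0.048,"ty":-0.085,"tz":0.011,"wx":0,"wy":0,"wz":0.288},
  {"tx":-0.063,"ty":-0.113,"tz":0.015,"wx":0,"wy":0,"wz":0.384},
])

```text
clock: 27.88
ee_pos: [0.4259, -0.1282, 0.1659]
eef_rot: [[-0.466, 0.885, 0.004], [0.885, 0.466, -0.001], [-0.003, 0.003, -1.0]]
ft_force: [1.3, 0.6, -4.5]
grip_width: 0.407
grip_force: 75.0
```

servo_tool([
  {"tx":-0.025,"ty":-0.02,"tz":0.004,"wx":0,"wy":0,"wz":0.096},
  {"tx":-0.05,"ty":-0.04,"tz":0.008,"wx":0,"wy":0,"wz":0.192},
  {"tx":-0.075,"ty":-0.061,"tz":0.011,"wx":0,"wy":0,"wz":0.288},
  {"tx":-0.1,"ty":-0.081,"tz":0.015,"wx":0,"wy":0,"wz":0.384},
  {"tx":-0.1,"ty":-0.081,"tz":0.015,"wx":0,"wy":0,"wz":0.384},
])

```text
clock: 28.3
ee_pos: [0.4006, -0.2572, 0.1498]
eef_rot: [[-0.095, 0.995, 0.003], [0.995, 0.095, -0.002], [-0.002, 0.002, -1.0]]
ft_force: [-0.1, -0.7, -4.9]
grip_width: 0.405
grip_force: 75.0
```

servo_tool([
  {"tx":0,"ty":0,"tz":0,"wx":0,"wy":0,"wz":0},
  {"tx":0,"ty":0,"tz":0,"wx":0,"wy":0,"wz":0},
  {"tx":0,"ty":0,"tz":0,"wx":0,"wy":0,"wz":0},
])

```text
clock: 28.55
ee_pos: [0.4023, -0.2525, 0.1515]
eef_rot: [[-0.106, 0.994, 0.005], [0.994, 0.106, -0.001], [-0.002, 0.004, -1.0]]
ft_force: [1.1, -0.2, -4.1]
grip_width: 0.401
grip_force: 75.0
```

```bash
python3 - <<'E'
from plan import *
avg(4);s=st(); plan([((.4015,-.254,.011),down(np.radians(96)))])
d=ctrl.grab_frame("wrist"); cv2.imwrite("pics/w7.png",d["image"][:,:,::-1])
E
```

```text
tool-axes T [ 0.0064  0.0543 -0.0093] sd [0.008 0.026 0.03 ] F [0.32 0.11 4.58]
28.75 p [ 0.4025 -0.2526  0.1518] rv
 [[-0.106  0.994  0.005]
 [ 0.994  0.106 -0.002]
 [-0.002  0.005 -1.   ]] 
q [-0.56 -0.11 -0.17  1.5   0.    0.9 ] F [-0.79  0.61 -4.97] T [0.05  0.022 0.006] w 0.403 74.99039702117443
0 t [-0.001 -0.002  0.141] w [0.005 0.002 0.002] rows 3.4
```

servo_tool([
  {"tx":0,"ty":-0.001,"tz":0.035,"wx":0,"wy":0,"wz":0},
  {"tx":0,"ty":-0.001,"tz":0.07,"wx":0,"wy":0,"wz":0},
  {"tx":0,"ty":-0.001,"tz":0.1,"wx":0,"wy":0,"wz":0},
  {"tx":0,"ty":-0.001,"tz":0.115,"wx":0,"wy":0,"wz":0},
  {"tx":0,"ty":-0.001,"tz":0.12,"wx":0,"wy":0,"wz":0},
])

```text
clock: 29.22
ee_pos: [0.4002, -0.2522, 0.0286]
eef_rot: [[-0.105, 0.994, 0.001], [0.994, 0.105, 0.001], [0.001, 0.001, -1.0]]
ft_force: [-0.9, 0.6, -4.9]
grip_width: 0.403
grip_force: 75.5
```

servo_tool([
  {"tx":0,"ty":0,"tz":0.005,"wx":0,"wy":0,"wz":0},
  {"tx":0,"ty":0,"tz":0.01,"wx":0,"wy":0,"wz":0},
  {"tx":0,"ty":0,"tz":0.015,"wx":0,"wy":0,"wz":0},
  {"tx":0,"ty":0,"tz":0.019,"wx":0,"wy":0,"wz":0},
  {"tx":0,"ty":0,"tz":0.019,"wx":0,"wy":0,"wz":0},
])

```text
clock: 29.63
ee_pos: [0.4019, -0.2536, 0.0125]
eef_rot: [[-0.105, 0.994, 0.005], [0.995, 0.105, -0.002], [-0.002, 0.005, -1.0]]
ft_force: [-1.7, 0.6, -5.5]
grip_width: 0.398
grip_force: 75.5
```

```bash
python3 - <<'E'
from plan import *
s=st(); plan([((.4015,-.254,.010),down(np.radians(96)))])
d=ctrl.grab_frame("side"); u=np.array(proj(d,[.40,-.254,.03])).astype(int); cv2.imwrite("pics/s8.png",cv2.resize(d["image"][max(u[1]-50,0):u[1]+50,u[0]-65:u[0]+65,::-1],(780,600),interpolation=cv2.INTER_CUBIC))
E
```

```text
29.63 p [ 0.4019 -0.2536  0.0125] rv
 [[-0.105  0.994  0.005]
 [ 0.995  0.105 -0.002]
 [-0.002  0.005 -1.   ]] 
q [-0.56 -0.07 -0.4   1.23  0.    0.9 ] F [-1.66  0.57 -5.46] T [0.105 0.062 0.039] w 0.398 75.4710919666104
0 t [-0.    -0.     0.003] w [0.005 0.002 0.   ] rows 0.1
```

servo_tool([
  {"tx":0,"ty":0,"tz":0.001,"wx":0,"wy":0,"wz":0},
  {"tx":0,"ty":0,"tz":0.003,"wx":0,"wy":0,"wz":0},
  {"tx":0,"ty":0,"tz":0.003,"wx":0,"wy":0,"wz":0},
])

```text
clock: 29.93
ee_pos: [0.4023, -0.2539, 0.0105]
eef_rot: [[-0.105, 0.994, 0.006], [0.995, 0.105, -0.002], [-0.003, 0.006, -1.0]]
ft_force: [-1.1, 1.5, -0.8]
grip_width: 0.403
grip_force: 76.0
```

servo_tool([
  {"tx":0,"ty":0,"tz":0,"wx":0,"wy":0,"wz":0},
  {"tx":0,"ty":0,"tz":0,"wx":0,"wy":0,"wz":0},
  {"tx":0,"ty":0,"tz":0,"wx":0,"wy":0,"wz":0},
  {"tx":0,"ty":0,"tz":0,"wx":0,"wy":0,"wz":0},
], jaw=0.4)

```text
clock: 30.27
ee_pos: [0.4021, -0.2538, 0.0099]
eef_rot: [[-0.105, 0.994, 0.005], [0.995, 0.105, -0.002], [-0.002, 0.005, -1.0]]
ft_force: [-0.1, -0.0, -0.7]
grip_width: 0.699
grip_force: 0.0
```

servo_tool([
  {"tx":0,"ty":0,"tz":-0.03,"wx":0,"wy":0,"wz":0},
  {"tx":0,"ty":0,"tz":-0.07,"wx":0,"wy":0,"wz":0},
  {"tx":0,"ty":0,"tz":-0.11,"wx":0,"wy":0,"wz":0},
  {"tx":0,"ty":0,"tz":-0.15,"wx":0,"wy":0,"wz":0},
  {"tx":0,"ty":0,"tz":-0.18,"wx":0,"wy":0,"wz":0},
])

```text
clock: 30.68
ee_pos: [0.4012, -0.2535, 0.1933]
eef_rot: [[-0.105, 0.994, 0.007], [0.995, 0.105, -0.003], [-0.004, 0.007, -1.0]]
ft_force: [0.4, -0.4, -0.7]
grip_width: 0.7
grip_force: 0.0
```

servo_tool([
  {"tx":0,"ty":0,"tz":0,"wx":0,"wy":0,"wz":0},
  {"tx":0,"ty":0,"tz":0,"wx":0,"wy":0,"wz":0},
  {"tx":0,"ty":0,"tz":0,"wx":0,"wy":0,"wz":0},
])

```text
clock: 30.93
ee_pos: [0.4009, -0.2533, 0.189]
eef_rot: [[-0.105, 0.995, 0.004], [0.995, 0.105, -0.001], [-0.002, 0.004, -1.0]]
ft_force: [0.2, -0.2, -0.1]
grip_width: 0.697
grip_force: 0.0
```

```bash
python3 - <<'E'
from plan import *
s=st()
d=ctrl.grab_frame("wrist"); cv2.imwrite("pics/w9.png",cv2.resize(d["image"][:,:,::-1],(800,600),interpolation=cv2.INTER_CUBIC))
E
```

```text
30.93 p [ 0.4009 -0.2533  0.189 ] rv
 [[-0.105  0.995  0.004]
 [ 0.995  0.105 -0.001]
 [-0.002  0.004 -1.   ]] 
q [-0.56 -0.11 -0.1   1.58  0.    0.9 ] F [ 0.2  -0.18 -0.12] T [0.036 0.014 0.013] w 0.697 0.0
```

View pics/w9.png

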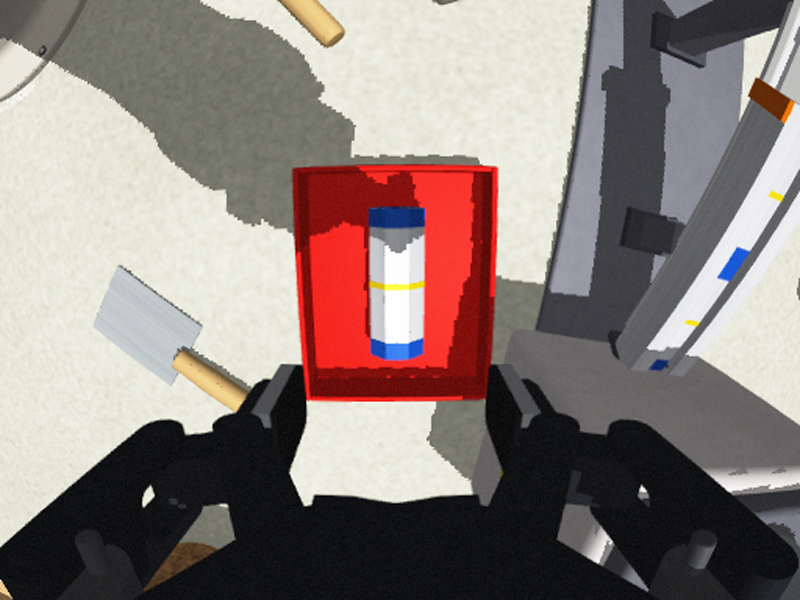

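The rattler lies flat in the middle of the tray (band at (397,286)), and both sound cartridges are in the tube. I'll hand in now.

```bash
python3 -c "
from plant import ctrl
print(ctrl.hand_in())"
```

```text
the job is handed in; nothing more can be done
None
```

Handed in at about 31 s: cartridges 3 and 2 tested sound and lie end to end in the tube, and cartridge 1 lies flat in the red tray, judged the rattler by elimination without its own tilt test, though its torque did shift on the way; I viewed 11 pictures, one over the limit.

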